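# Push out the set plaster medallions and put them away

### The arm

A 6-joint arm with a two-finger parallel gripper is mounted at the origin on a cart in front of the work surface, level with it; the furniture and walls round the work are solid. World frame = base frame: x ahead of the robot, y to its left, z up, the work surface at z = 0. Lengths are in m, angles in rad, forces in N, time in s.
With the tool pointing down it reaches from about 0.35 to 0.95 m from the base axis. Payload 17.4 kg.
Tool frame: the origin (TCP) lies midway between the tips of the shut fingers; the grasp point (between the pads) lies 19 mm behind it; z points along the fingers, y is the line along which they close (so a half turn about z gives the same grasp; the last joint's range is limited). The gripper opens to 93 mm and grips with 3 to 60 N. Pads are 15 mm wide; open, the fingers measure 128 mm over their backs; the gripper's body (75 mm by 188 mm) begins 65 mm behind the grasp point.
Start: joints at [-1.359, 0.116, 1.442, -0, 1.584, -0.038], TCP at [0.167, -0.654, 0.219] pointing down, gripper open.
Joint ranges: [-2.83, 2.83], [-0.83, 2.19], [0.07, 2.5], [-1.14, 4.28], [0.01, 3], [-2.97, 2.97]. Speed limits (rad/s): [1.89, 1.89, 2.22, 3.14, 3.14, 3.14].

### API

Orientations are given as a unit quaternion [w, x, y, z].
In Python, from workcell import manip gives the robot as it stands.
- The arm moves only by the tool move_arm, never from a script. Its argument "targets" is a list of rows, each a list of 3 entries, a list of its own where there are three numbers: the shift along the tool's x, y, z as a fraction of full scale, then the turn, a rotation vector about the tool's x, y, z as a fraction of full scale, then the closure, from -1 (fully open) to 1 (shut). In form: [[[x, y, z], [wx, wy, wz], gripper], ...]. A call has 1 to 12 rows; each row is the pose to reach, as a shift and turn from the pose commanded when the call began, along the tool's axes at that moment; what a row does not reach only later rows make up. Full scale, the value 1, is 300 mm for a shift and 45 degrees for a turn. A row lasts 1/10 s, in which the tool goes at most 50 mm and 8.59 degrees, less where a joint would pass 70% of its speed; a pose out of reach is approached as far as the arm can. A call with a number of a shift or a turn outside -1 to 1 is refused whole. A call with a gripper value outside its range is refused whole. The fingers move at their own pace and stop on an object; the grip force is fixed at half the most. Time passes only in rows, so rows that repeat a pose let the fingers close. It gives the time, the measured TCP pose, the force, the opening and the grip force at its end, in the units of the state.
- manip.state(): the state, without advancing time (a new reading comes with each control period).
- manip.get_image(name): name is "scene" or "top"; returns a dict with "color" (420x560x3 uint8, red, green, blue), "camera_matrix" (3x3 intrinsics, pixels), "k1" (the pictures are not rectified: a ray, as slopes to the right and down, at radius r is drawn at 1 + k1 r^2 times it, then the intrinsics apply), "origin" and "attitude" of the camera in the world. Camera axes: x right, y up, looking along -z (the intrinsics and any distortion apply to the point x, -y, -z); pixel columns grow to the right and rows downward; lengths in m; the calibration is good to about 2 mm. A picture is of the moment at which its call begins. There is no depth.
- manip.hand_in(): hands the job in; it is judged then, once.
The state is a dict: "t": time; "qpos": joint angles; "joint_velocities": joint speeds; "joint_efforts": joint torques, N m; "tcp_pos": TCP position; "tool_rot": TCP orientation; "force": force on the tool from outside, world axes, zero at the start; "torque": the same for the moment, N m; "grip_width": finger opening in m; "finger_force": force on a finger pad.
Only numpy, scipy, OpenCV 4.12 (cv2) and the standard library are available. Lean on these libraries where they do the work, as an engineer would, in place of code of your own. Each camera call takes 0.05 s, during which the arm holds its last target. There are 200 camera calls.

### The job

The plaster medallions have set in their loose-bottomed ring moulds; they were poured from left to right, so take them out in that order, and leave the rings that were not poured on the mat. Press each filled mould right down over the wooden stump so that the base is pushed up clear of the ring, lift the medallion off from above still on its base and lay it flat in the case pocket with the same place in the row as its mould (the fourth mould's goes in the fourth pocket from the left), and stand the empty ring back upright on the cork mat. When all the medallions are in, lower the case's lid gently until it is fully shut; leave the other things on the table alone.

Things in the scene. Friction and masses are not known exactly. Their poses are not given: they have to be found in the camera images.
- stump_top (a point): push-out stump, fixed: a short upright wooden post, 25 mm across, chamfered at its top, standing 24 mm above a square plywood foot (76 x 76 mm, 10 mm thick) on the table. The point is the centre of the post's flat top, 34 mm above the table; z up
- lid_hinge (a point): hinge line of the storage case's lid, at its middle, on the far long side of the case, 16.5 mm above the table. Its y axis runs along the hinge (positive to the left seen from the robot). It turns with the lid: its x axis points from the lid's free edge to the hinge, its z axis out of the lid's outer face
- lid_edge (a point): middle of the lid's outer top edge on its free (front) side: 100 mm from the hinge line along the lid and 22 mm out from it across the lid (the lid is a wooden shell, 100 x 332 mm, 22 mm deep over all; its outer face is flat; a small tab sticks out 9 mm from the middle of its free edge). While open, the lid stands up to 130 mm above the table behind the pockets: carry things round or over it
- case_lid (a joint): hinge of the case's lid, rad: 0 shut on the case, 1.57 upright, 1.9 its open stop. The hinge is stiff: the lid stays where it is left and takes about 1 to 4 N at its free edge to move; starts between 1.65 and 1.85
- mat_centre (a point): middle of the cork mat's top (130 mm deep by 330 mm wide, 2 mm thick, fixed on the table); the mat's x axis points away from the robot, y along its width to the left. The four ring moulds stand on it in one row along y, about 75 mm apart
- ring_1_centre (a point): ring mould 1, the first from the left in the row on the mat: an aluminium ring, loose, 52 mm outside, 45 mm inside, 20 mm high, 70 g, with an inward lip at its bottom (3 mm thick, round opening 33 mm) on which the loose base rests. The point is the ring's centre, 10 mm above its underside; z is its axis, up
- medallion_1_centre (a point): medallion 1, cast in ring mould 1: white plaster on a dark loose base disc to which it sticks, together a disc 42 mm across and 15 mm high (base 4 mm, plaster 11 mm), about 50 g; at the start it lies in its ring with its top 2 mm under the rim. The point is its centre, half-way up; z up. None if mould 1 was not poured
- pocket_1 (a point): pocket 1 of the storage case, the first from the left seen from the robot: a round recess 48 mm across and 6 mm deep, 80 mm from the next. The point is the centre of its floor, 10 mm above the table (the case is 100 mm deep, 332 mm wide, its upper face 16 mm above the table, fixed); x points to the hinge side, y to the left along the row
- ring_2_centre (a point): ring mould 2, the second from the left in the row on the mat: an aluminium ring, loose, 52 mm outside, 45 mm inside, 20 mm high, 70 g, with an inward lip at its bottom (3 mm thick, round opening 33 mm) on which the loose base rests. The point is the ring's centre, 10 mm above its underside; z is its axis, up
- medallion_2_centre (a point): medallion 2, cast in ring mould 2: white plaster on a dark loose base disc to which it sticks, together a disc 42 mm across and 15 mm high (base 4 mm, plaster 11 mm), about 50 g; at the start it lies in its ring with its top 2 mm under the rim. The point is its centre, half-way up; z up. None if mould 2 was not poured
- pocket_2 (a point): pocket 2 of the storage case, the second from the left seen from the robot: a round recess 48 mm across and 6 mm deep, 80 mm from the next. The point is the centre of its floor, 10 mm above the table (the case is 100 mm deep, 332 mm wide, its upper face 16 mm above the table, fixed); x points to the hinge side, y to the left along the row
- ring_3_centre (a point): ring mould 3, the third from the left in the row on the mat: an aluminium ring, loose, 52 mm outside, 45 mm inside, 20 mm high, 70 g, with an inward lip at its bottom (3 mm thick, round opening 33 mm) on which the loose base rests. The point is the ring's centre, 10 mm above its underside; z is its axis, up
- medallion_3_centre (a point): medallion 3, cast in ring mould 3: white plaster on a dark loose base disc to which it sticks, together a disc 42 mm across and 15 mm high (base 4 mm, plaster 11 mm), about 50 g; at the start it lies in its ring with its top 2 mm under the rim. The point is its centre, half-way up; z up. None if mould 3 was not poured
- pocket_3 (a point): pocket 3 of the storage case, the third from the left seen from the robot: a round recess 48 mm across and 6 mm deep, 80 mm from the next. The point is the centre of its floor, 10 mm above the table (the case is 100 mm deep, 332 mm wide, its upper face 16 mm above the table, fixed); x points to the hinge side, y to the left along the row
- ring_4_centre (a point): ring mould 4, the fourth from the left in the row on the mat: an aluminium ring, loose, 52 mm outside, 45 mm inside, 20 mm high, 70 g, with an inward lip at its bottom (3 mm thick, round opening 33 mm) on which the loose base rests. The point is the ring's centre, 10 mm above its underside; z is its axis, up
- medallion_4_centre (a point): medallion 4, cast in ring mould 4: white plaster on a dark loose base disc to which it sticks, together a disc 42 mm across and 15 mm high (base 4 mm, plaster 11 mm), about 50 g; at the start it lies in its ring with its top 2 mm under the rim. The point is its centre, half-way up; z up. None if mould 4 was not poured
- pocket_4 (a point): pocket 4 of the storage case, the fourth from the left seen from the robot: a round recess 48 mm across and 6 mm deep, 80 mm from the next. The point is the centre of its floor, 10 mm above the table (the case is 100 mm deep, 332 mm wide, its upper face 16 mm above the table, fixed); x points to the hinge side, y to the left along the row
- eraser_mid (a point): eraser, 21 x 45 x 13 mm, loose bystander: leave it alone
- glue_mid (a point): glue stick lying down, 92 mm long, 26 mm thick, loose bystander: leave it alone
- pot_mid (a point): white open paint pot, 115 mm across, 101 mm high, loose bystander: leave it alone
There are look-alikes about, which are no part of the job. What is shaped like the part that bears ring_2_centre but green or yellow is not meant.

How it is judged:
On the way, in this order (a step that is already met when the one before it is completed fails the run):
1. mould 1 is pressed down over the stump so that medallion 1 on its base stands on the stump, its base wholly above the ring's rim (z of medallion_1_centre in the frame of ring_1_centre above 0.018 m and horizontal distance between medallion_1_centre and stump_top below 0.01 m and horizontal distance between medallion_1_centre and ring_1_centre below 0.012 m and z of medallion_1_centre in the frame of stump_top between 0.005 and 0.011 m), for 0.2 s.
2. medallion 1 lies flat in pocket 1 (horizontal distance between medallion_1_centre and pocket_1 below 0.006 m and z of medallion_1_centre in the frame of pocket_1 between 0.0045 and 0.0105 m and angle between medallion_1_centre's own z axis and vertical below 0.12 rad and contact force between the fingers and medallion_1 below 0.05 N), for 0.2 s.
3. mould 2 is pressed down over the stump so that medallion 2 on its base stands on the stump, its base wholly above the ring's rim (z of medallion_2_centre in the frame of ring_2_centre above 0.018 m and horizontal distance between medallion_2_centre and stump_top below 0.01 m and horizontal distance between medallion_2_centre and ring_2_centre below 0.012 m and z of medallion_2_centre in the frame of stump_top between 0.005 and 0.011 m), for 0.2 s.
4. medallion 2 lies flat in pocket 2 (horizontal distance between medallion_2_centre and pocket_2 below 0.006 m and z of medallion_2_centre in the frame of pocket_2 between 0.0045 and 0.0105 m and angle between medallion_2_centre's own z axis and vertical below 0.12 rad and contact force between the fingers and medallion_2 below 0.05 N), for 0.2 s.
5. mould 3 is pressed down over the stump so that medallion 3 on its base stands on the stump, its base wholly above the ring's rim (z of medallion_3_centre in the frame of ring_3_centre above 0.018 m and horizontal distance between medallion_3_centre and stump_top below 0.01 m and horizontal distance between medallion_3_centre and ring_3_centre below 0.012 m and z of medallion_3_centre in the frame of stump_top between 0.005 and 0.011 m), for 0.2 s.
6. medallion 3 lies flat in pocket 3 (horizontal distance between medallion_3_centre and pocket_3 below 0.006 m and z of medallion_3_centre in the frame of pocket_3 between 0.0045 and 0.0105 m and angle between medallion_3_centre's own z axis and vertical below 0.12 rad and contact force between the fingers and medallion_3 below 0.05 N), for 0.2 s.
7. mould 4 is pressed down over the stump so that medallion 4 on its base stands on the stump, its base wholly above the ring's rim (z of medallion_4_centre in the frame of ring_4_centre above 0.018 m and horizontal distance between medallion_4_centre and stump_top below 0.01 m and horizontal distance between medallion_4_centre and ring_4_centre below 0.012 m and z of medallion_4_centre in the frame of stump_top between 0.005 and 0.011 m), for 0.2 s.
8. medallion 4 lies flat in pocket 4 (horizontal distance between medallion_4_centre and pocket_4 below 0.006 m and z of medallion_4_centre in the frame of pocket_4 between 0.0045 and 0.0105 m and angle between medallion_4_centre's own z axis and vertical below 0.12 rad and contact force between the fingers and medallion_4 below 0.05 N), for 0.2 s.
At the end, for the whole second after the job is handed in: every medallion that was cast lies flat in the pocket of its mould's place (centre within 6 mm of the pocket's, base on the pocket's floor), all four rings stand upright on the mat with their centres over it, and the lid is shut (under 0.05 rad) (value of joint case_lid below 0.05 rad and horizontal distance between medallion_1_centre and pocket_1 below 0.006 m and z of medallion_1_centre in the frame of pocket_1 between 0.0045 and 0.0105 m and angle between each of medallion_1_centre, ring_1_centre, medallion_2_centre, ring_2_centre, medallion_3_centre, ring_3_centre, medallion_4_centre, ring_4_centre's own z axis and vertical below 0.12 rad and x of ring_1_centre in the frame of mat_centre between -0.065 and 0.065 m and y of ring_1_centre in the frame of mat_centre between -0.165 and 0.165 m and height (world z) of each of ring_1_centre, ring_2_centre, ring_3_centre, ring_4_centre below 0.02 m and horizontal distance between medallion_2_centre and pocket_2 below 0.006 m and z of medallion_2_centre in the frame of pocket_2 between 0.0045 and 0.0105 m and x of ring_2_centre in the frame of mat_centre between -0.065 and 0.065 m and y of ring_2_centre in the frame of mat_centre between -0.165 and 0.165 m and horizontal distance between medallion_3_centre and pocket_3 below 0.006 m and z of medallion_3_centre in the frame of pocket_3 between 0.0045 and 0.0105 m and x of ring_3_centre in the frame of mat_centre between -0.065 and 0.065 m and y of ring_3_centre in the frame of mat_centre between -0.165 and 0.165 m and horizontal distance between medallion_4_centre and pocket_4 below 0.006 m and z of medallion_4_centre in the frame of pocket_4 between 0.0045 and 0.0105 m and x of ring_4_centre in the frame of mat_centre between -0.065 and 0.065 m and y of ring_4_centre in the frame of mat_centre between -0.165 and 0.165 m); the robot touches nothing.
It fails at once if the lid is slammed: it turns faster than 2.5 rad/s towards shut when it is less than 0.6 rad open (velocity of joint case_lid below -2.5 rad/s and value of joint case_lid below 0.6 rad).
It fails at once if the eraser is pushed more than 3 cm from its place (distance of eraser_mid from where it was at the start of the episode above 0.03 m).
It fails at once if the glue stick is pushed more than 3 cm from its place (distance of glue_mid from where it was at the start of the episode above 0.03 m).
It fails at once if the paint pot is pushed more than 3 cm from its place (distance of pot_mid from where it was at the start of the episode above 0.03 m).
Of medallion_1, medallion_2, medallion_3, medallion_4 only 2 to 3 are there at a start; the rules pass over those that are not, and their reading is None.
At some moment in a run one of ring_1, ring_2, ring_3, ring_4 may be knocked a few centimetres aside while the robot is not near it.
It also fails if it takes over 210 s, if anything falls off the work surface, if the arm or the gripper's body presses on something with over 40 N, if the wrist force passes 120 N, or if a joint passes its speed limit or range.

## Working session

There is one attempt and no reset: what is moved stays moved. The work goes in short steps, Python scripts to look and compute and a tool call to move; the robot and the scene stay as the last step left them, time stands still between calls to the robot, and variables do not carry over. Pictures are saved under pics/ and viewed, at most 14 in all, crops included, and the job is handed in when it is done.

Besides the shell and the picture viewer there is one more tool, called after "Emit:" in YAML: its name, and indented under it one key for each argument. move_arm: Moves the arm, as the interface text tells. Shift numbers are shares of 300 mm and turn numbers shares of 45 degrees, none past 1 either way. Its arguments: {"type":"object","properties":{"targets":{"type":"array"}},"required":["targets"]}

```bash
mkdir -p pics; cat > h.py <<'E'
import numpy as np, cv2
from scipy.spatial.transform import Rotation as R
from workcell import manip
def att(a):
    a=np.array(a,float)
    return a if a.shape==(3,3) else R.from_quat(a,scalar_first=True).as_matrix()
def img(n,f=None):
    d=manip.get_image(n)
    if f: cv2.imwrite(f,d["color"][:,:,::-1])
    return d
def p2w(d,u,v,z):
    K=np.array(d["camera_matrix"]); a=np.array([(u-K[0,2])/K[0,0],(v-K[1,2])/K[1,1]])
    s=a.copy()
    for _ in range(30): s=a/(1+d["k1"]*(s@s))
    r=att(d["attitude"])@np.array([s[0],-s[1],-1]); o=np.array(d["origin"])
    return o+r*(z-o[2])/r[2]
def w2p(d,p):
    q=att(d["attitude"]).T@(np.array(p,float)-np.array(d["origin"])); s=np.array([q[0],-q[1]])/-q[2]
    s=s*(1+d["k1"]*(s@s)); K=np.array(d["camera_matrix"])
    return np.array([K[0,0]*s[0]+K[0,2],K[1,1]*s[1]+K[1,2]])
def mv(dx,dy,dz):
    "world delta (m) -> tool shift fractions"
    s=manip.state(); r=att(s["tool_rot"])
    return np.round(r.T@np.array([dx,dy,dz])/0.3,4)
E
python3 - <<'E'
from h import *
for n in("scene","top"):
    d=img(n,f"pics/{n}0.png"); print(n,d["camera_matrix"],d["k1"],d["origin"],d["attitude"])
print(manip.state())
E
```

```text
scene [[414.79256309   0.         278.26130313]
 [  0.         414.79256309 204.01834966]
 [  0.           0.           1.        ]] -0.11183606397996709 [-0.18243279 -0.98046617  0.60814018] [ 0.78729637  0.51999771 -0.17261059 -0.28279389]
top [[390.06670912   0.         276.59549241]
 [  0.         390.06670912 211.96027762]
 [  0.           0.           1.        ]] 0.015642820062312136 [0.44204578 0.00281844 1.00703567] [-0.69958665 -0.0436255   0.04601833  0.71172864]
{'t': 0.1, 'qpos': array([-1.35881273e+00,  1.16446642e-01,  1.44217719e+00,  1.25733314e-05,
        1.58399602e+00, -3.78254914e-02]), 'joint_velocities': array([ 3.63065074e-05, -1.94103043e-03, -2.64193763e-03, -5.98572241e-04,
        2.19591641e-04, -3.22675988e-04]), 'joint_efforts': array([ 9.14478296e-04, -7.22895312e+01, -6.23865509e+01,  7.81122129e-02,
        2.28407106e-02, -5.79825655e-05]), 'tcp_pos': array([ 0.16681454, -0.65388306,  0.2179864 ]), 'tool_rot': array([-5.12195859e-04,  9.92209423e-01,  1.24580086e-01, -3.84045398e-05]), 'force': array([0.02464251, 0.08074691, 0.27356646]), 'torque': array([-0.01321055,  0.0052429 ,  0.02184119]), 'finger_force': 0.0, 'grip_width': 0.0928872038960813}
```

View pics/scene0.png

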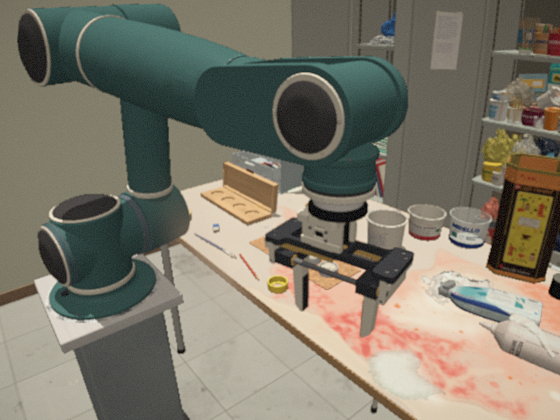

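View pics/top0.png

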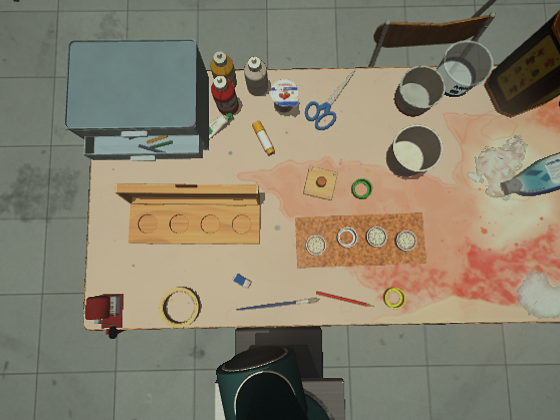

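The top view shows the mat with four rings at (316,244), (347,237), (376,237), (406,240). Ring 2 looks unpoured, and 1, 3 and 4 look white-filled. The stump is at (321,182), the case pockets run from (147,223) to (241,223), and the lid stands behind them. The look-alikes are the green ring at (361,188), the yellow ring at (394,298) and the large yellow tape at (180,307). I'll enlarge to confirm and measure.

```bash
cat >> h.py <<'E'
def crop(d,x0,y0,x1,y1,s,f):
    c=cv2.resize(d["color"][y0:y1,x0:x1],None,fx=s,fy=s,interpolation=cv2.INTER_CUBIC); cv2.imwrite(f,c[:,:,::-1])
def circ(d,u,v,z,rad,half=0.02):
    "best circle of radius rad at height z near pixel u,v by radial gradient; several rad tried"
    g=cv2.GaussianBlur(cv2.cvtColor(d["color"],cv2.COLOR_RGB2GRAY),(0,0),0.7).astype(np.float32)
    c0=p2w(d,u,v,z); th=np.linspace(0,2*np.pi,72,endpoint=False); best=None
    for r in rad:
      P=[]
      for dr in(-.0025,.0025):
        P.append([w2p(d,c0+[ (r+dr)*np.cos(t),(r+dr)*np.sin(t),0]) for t in th])
      P=np.array(P)
      ax=w2p(d,c0+[.001,0,0])-w2p(d,c0); ay=w2p(d,c0+[0,.001,0])-w2p(d,c0)
      for i in np.arange(-12,12.1,.5):
        for j in np.arange(-12,12.1,.5):
          Q=(P+i*ax+j*ay).astype(np.float32)
          s=cv2.remap(g,Q[...,0],Q[...,1],cv2.INTER_LINEAR)
          q=abs((s[1]-s[0]).mean())
          if best is None or q>best[0]: best=(q,c0+[i*.001,j*.001,0],r)
    return best
E
python3 - <<'E'
from h import *
d=img("top"); crop(d,290,160,430,272,5,"pics/a.png"); crop(d,105,170,275,260,4.5,"pics/b.png")
np.set_printoptions(precision=4,suppress=True)
for u,v in((316,244),(347,237),(376,237),(406,240)): print("ring",circ(d,u,v-1,.022,[.026]))
print("stump",circ(d,321,182,.034,[.0125,.0115,.0105]))
for u in(147,179,210,241): print("pocket",circ(d,u,223.5,.016,[.024]))
for u,v in((296,217),(424,212),(298,269),(427,262)): print("matcorner",p2w(d,u,v,.002))
for u,v in((129,203),(261,200),(130,244),(260,243)): print("case",p2w(d,u,v,.016))
E
```

```text
ring (np.float32(17.177328), array([ 0.4836, -0.0995,  0.022 ]), 0.026)
ring (np.float32(33.6636), array([ 0.5019, -0.1803,  0.022 ]), 0.026)
ring (np.float32(26.738945), array([ 0.5017, -0.254 ,  0.022 ]), 0.026)
ring (np.float32(27.390272), array([ 0.4904, -0.3281,  0.022 ]), 0.026)
stump (np.float32(47.14324), array([ 0.6404, -0.1146,  0.034 ]), 0.0125)
pocket (np.float32(17.056437), array([0.5454, 0.3307, 0.016 ]), 0.024)
pocket (np.float32(16.044474), array([0.5435, 0.2515, 0.016 ]), 0.024)
pocket (np.float32(12.303657), array([0.5422, 0.1716, 0.016 ]), 0.024)
pocket (np.float32(7.5420465), array([0.5413, 0.0917, 0.016 ]), 0.024)
matcorner [ 0.5562 -0.0518  0.002 ]
matcorner [ 0.5636 -0.384   0.002 ]
matcorner [ 0.4227 -0.0537  0.002 ]
matcorner [ 0.435  -0.3832  0.002 ]
case [0.598  0.3759 0.016 ]
case [0.6001 0.0379 0.016 ]
case [0.4931 0.3701 0.016 ]
case [0.4898 0.0418 0.016 ]
```

View pics/a.png

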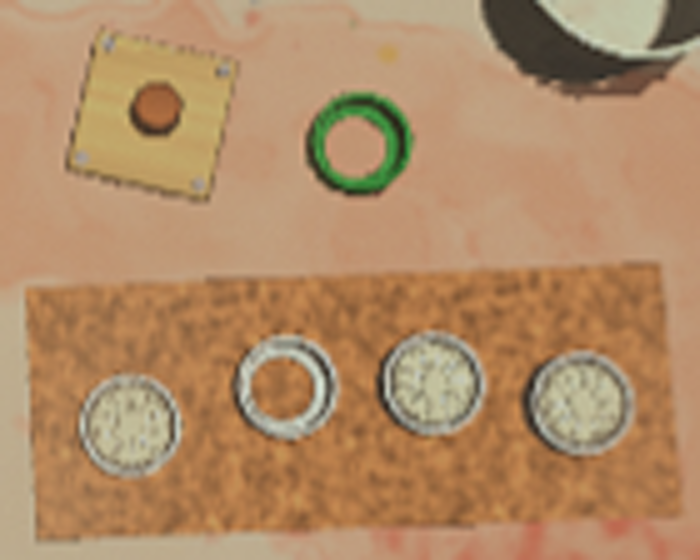

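View pics/b.png

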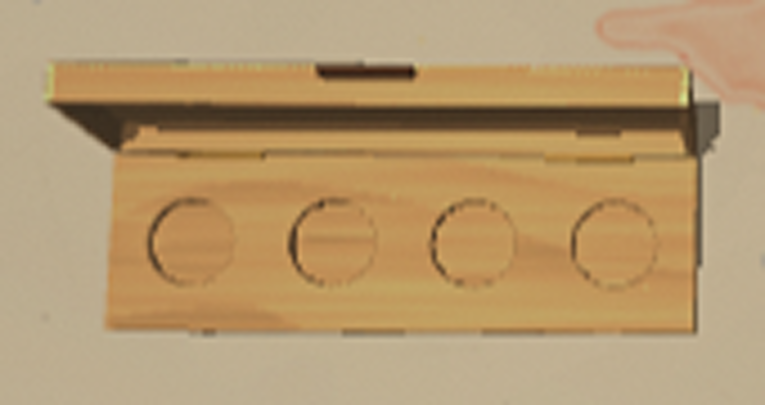

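Rings 1, 3 and 4 are white-filled, at crop (130,426), (432,384) and (580,403). Ring 2, at (286,387), is empty because cork shows through its opening. The green one at (360,143) is the look-alike. Pocket spacing of 79.4–80 mm and a mat 330 mm wide agree with the given sizes. I'll use a ring grasp yaw of 45° and a case yaw of 0°.

```bash
cat >> h.py <<'E'
def to(x,y,z,yaw):
    "print shift fractions and turn fraction needed to reach world pose (tool down, tool x at yaw deg)"
    s=manip.state(); r=R.from_quat(s["tool_rot"],scalar_first=True)
    t=R.from_euler('z',yaw,degrees=True)*R.from_euler('x',180,degrees=True)
    print("shift",np.round(mv(*(np.array([x,y,z])-s["tcp_pos"])),4),"turn",np.round((r.inv()*t).as_rotvec(degrees=True)/45,4))
E
python3 - <<'E'
from h import *
to(.3836,-.24,.2,45); to(.4836,-.1005,.1,45)
E
```

```text
shift [ 1.0413 -1.1582  0.0613] turn [-1.200e-03 -3.000e-04 -6.819e-01]
shift [ 1.4792 -1.526   0.395 ] turn [-1.200e-03 -3.000e-04 -6.819e-01]
```

Emit:
move_arm:
  targets:
    - [[0.85,-0.95,0.06],[0,0,-0.682],-1]
    - [[0.85,-0.95,0.06],[0,0,-0.682],-1]
    - [[0.85,-0.95,0.06],[0,0,-0.682],-1]
    - [[0.85,-0.95,0.06],[0,0,-0.682],-1]
    - [[0.85,-0.95,0.06],[0,0,-0.682],-1]
    - [[0.85,-0.95,0.06],[0,0,-0.682],-1]
    - [[0.85,-0.95,0.06],[0,0,-0.682],-1]
    - [[0.85,-0.95,0.06],[0,0,-0.682],-1]
    - [[0.85,-0.95,0.06],[0,0,-0.682],-1]
    - [[0.85,-0.95,0.06],[0,0,-0.682],-1]
    - [[0.85,-0.95,0.06],[0,0,-0.682],-1]
    - [[0.85,-0.95,0.06],[0,0,-0.682],-1]

```text
t: 1.35
tcp_pos: [0.343, -0.3157, 0.2005]
tool_rot: [-0.0, 0.924, 0.382, -0.0]
force: [-0.6, 0.3, 0.3]
grip_width: 0.0933
finger_force: 0.0
```

```bash
python3 - <<'E'
from h import *
to(.4836,-.1005,.005,45)
E
```

```text
shift [ 0.8384 -0.1768  0.6517] turn [-0.0005  0.0001 -0.0017]
```

Emit:
move_arm:
  targets:
    - [[0.838,-0.177,0.4],[0,0,0],-1]
    - [[0.838,-0.177,0.4],[0,0,0],-1]
    - [[0.838,-0.177,0.4],[0,0,0],-1]
    - [[0.838,-0.177,0.4],[0,0,0],-1]
    - [[0.838,-0.177,0.4],[0,0,0],-1]
    - [[0.838,-0.177,0.4],[0,0,0],-1]
    - [[0.838,-0.177,0.4],[0,0,0],-1]
    - [[0.838,-0.177,0.45],[0,0,0],-1]
    - [[0.838,-0.177,0.53],[0,0,0],-1]
    - [[0.838,-0.177,0.6],[0,0,0],-1]
    - [[0.838,-0.177,0.65],[0,0,0],-1]
    - [[0.838,-0.177,0.65],[0,0,0],-1]

```text
t: 2.55
tcp_pos: [0.4827, -0.1005, 0.004]
tool_rot: [-0.001, 0.924, 0.382, -0.001]
force: [0.7, -0.1, 0.8]
grip_width: 0.0927
finger_force: 0.0
```

Emit:
move_arm:
  targets:
    - [[0,0,0],[0,0,0],1]
    - [[0,0,0],[0,0,0],1]
    - [[0,0,0],[0,0,0],1]
    - [[0,0,0],[0,0,0],1]
    - [[0,0,0],[0,0,0],1]
    - [[0,0,0],[0,0,0],1]
    - [[0,0,0],[0,0,0],1]
    - [[0,0,0],[0,0,0],1]

```text
t: 3.35
tcp_pos: [0.4838, -0.0995, 0.0058]
tool_rot: [-0.0, 0.924, 0.383, 0.0]
force: [-1.0, 1.7, 3.8]
grip_width: 0.0515
finger_force: 30.0
```

```bash
python3 - <<'E'
from h import *
to(.6404,-.1146,.07,45)
E
```

```text
shift [ 0.3335  0.405  -0.2138] turn [-0.0001 -0.0001  0.0002]
```

Emit:
move_arm:
  targets:
    - [[0,0,-0.1],[0,0,0],1]
    - [[0,0,-0.21],[0,0,0],1]
    - [[0.1,0.12,-0.21],[0,0,0],1]
    - [[0.2,0.24,-0.21],[0,0,0],1]
    - [[0.3,0.36,-0.21],[0,0,0],1]
    - [[0.333,0.405,-0.21],[0,0,0],1]
    - [[0.333,0.405,-0.21],[0,0,0],1]
    - [[0.333,0.405,-0.21],[0,0,0],1]

```text
t: 4.15
tcp_pos: [0.6397, -0.1147, 0.0678]
tool_rot: [-0.0, 0.924, 0.383, -0.001]
force: [-0.0, 0.1, -1.2]
grip_width: 0.0513
finger_force: 30.0
```

```bash
python3 - <<'E'
from h import *
print(manip.state()["tcp_pos"],manip.state()["grip_width"]); to(.6404,-.1146,.0135,45)
d=img("scene"); p=w2p(d,[.64,-.1146,.05]);print(p); x,y=map(int,p); crop(d,x-60,y-50,x+60,y+50,6,"pics/c.png")
E
```

```text
[ 0.63970014 -0.11470682  0.06784161] 0.05130792705994176
shift [0.0021 0.0016 0.1811] turn [-0.0015  0.0011  0.0001]
[314.03827349 214.68366874]
```

View pics/c.png

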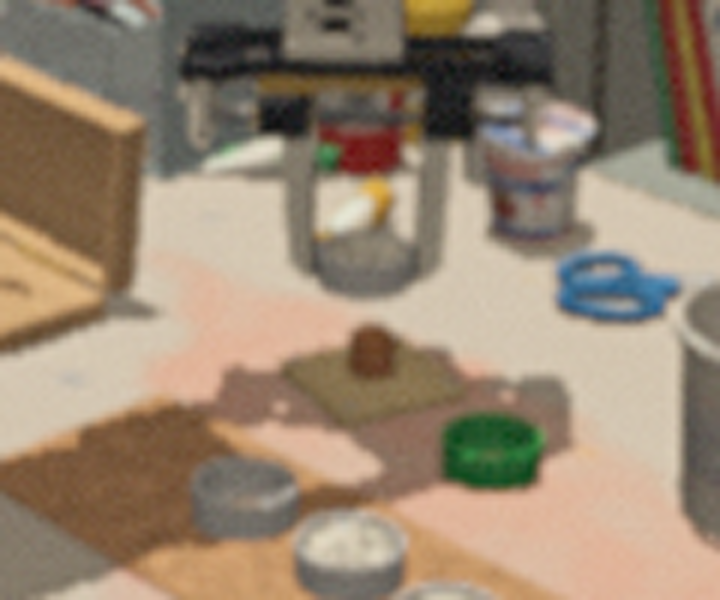

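The crop shows ring 1 held level at (366,262) and the stump top at (372,330). I'll check the lateral offset numerically in this same view.

```bash
python3 - <<'E'
from h import *
d=img("scene")
x0,y0=314-60,214-50
for n,w in(("stumptop",[.6404,-.1146,.034]),("ringbot",[.6397,-.1147,.064]),("ringtop",[.6397,-.1147,.084]),("ring2",[.5019,-.1803,.022]),("ring3",[.5017,-.254,.022]),("foot",[.6404,-.1146,.01])):
    print(n,np.round((w2p(d,w)-[x0-.5,y0-.5])*6,0))
E
```

```text
stumptop [363. 334.]
ringbot [363. 283.]
ringtop [364. 248.]
ring2 [247. 483.]
ring3 [350. 542.]
foot [363. 375.]
```

```bash
python3 - <<'E'
from h import *
d=img("top"); e=img("scene")
f=lambda X,Y:(290+X/5-.4,160+Y/5-.4)
print("foot from corners",p2w(d,*f(154.2,115.2),.01),"edge",[np.round(p2w(d,*f(*c),.01),4) for c in((103,30),(238,63),(209,200),(67,168))])
print("top bright",p2w(d,*f(158,105),.034))
print("scene stump",p2w(e,254+373/6-.4,164+333/6-.4,.034),"scene foot",p2w(e,254+374/6-.4,164+380/6-.4,.01))
print("pix of fit",(w2p(d,[.6404,-.1146,.034])-[290,160]+.4)*5)
# colour segmentation of post in scene
c=e["color"][204:230,295:330].astype(int); m=(c[...,0]-c[...,1]>25)&(c[...,0]<140)
ys,xs=np.nonzero(m); print(len(xs),xs.min()+295,xs.max()+295,xs.mean()+295,ys.min()+204,ys.max()+204)
E
```

```text
foot from corners [ 0.64412216 -0.11705661  0.01      ] edge [array([ 0.6899, -0.0917,  0.01  ]), array([ 0.6711, -0.1617,  0.01  ]), array([ 0.599, -0.144,  0.01 ]), array([ 0.617, -0.071,  0.01 ])]
top bright [ 0.64449742 -0.11626656  0.034     ]
scene stump [ 0.64496158 -0.11763993  0.034     ] scene foot [ 0.64028225 -0.12387294  0.01      ]
pix of fit [154.9739502  112.97642499]
72 296 329 314.68055555555554 219 229
```

The brightest-edge fit for the stump was pulled off by its shaded side. The foot corners, bright top and scene view agree on about (0.6448, -0.1167), so I'll use that.

```bash
python3 - <<'E'
from h import *
to(.6448,-.1167,.0135,45)
E
```

```text
shift [0.0077 0.0168 0.1849] turn [ 0.0004 -0.0002 -0.0002]
```

Emit:
move_arm:
  targets:
    - [[0.0077,0.0168,0.03],[0,0,0],1]
    - [[0.0077,0.0168,0.07],[0,0,0],1]
    - [[0.0077,0.0168,0.09],[0,0,0],1]
    - [[0.0077,0.0168,0.1],[0,0,0],1]
    - [[0.0077,0.0168,0.11],[0,0,0],1]
    - [[0.0077,0.0168,0.12],[0,0,0],1]
    - [[0.0077,0.0168,0.13],[0,0,0],1]
    - [[0.0077,0.0168,0.13],[0,0,0],1]

```text
t: 5.15
tcp_pos: [0.6453, -0.1167, 0.0293]
tool_rot: [-0.0, 0.924, 0.383, -0.0]
force: [0.4, -0.5, -1.5]
grip_width: 0.0515
finger_force: 30.0
```

Emit:
move_arm:
  targets:
    - [[0,0,0.012],[0,0,0],1]
    - [[0,0,0.024],[0,0,0],1]
    - [[0,0,0.036],[0,0,0],1]
    - [[0,0,0.046],[0,0,0],1]
    - [[0,0,0.053],[0,0,0],1]
    - [[0,0,0.055],[0,0,0],1]
    - [[0,0,0.055],[0,0,0],1]
    - [[0,0,0.055],[0,0,0],1]
    - [[0,0,0.055],[0,0,0],1]

```text
t: 6.05
tcp_pos: [0.6454, -0.1167, 0.0139]
tool_rot: [-0.0, 0.924, 0.383, -0.0]
force: [-5.5, 2.0, 8.2]
grip_width: 0.0512
finger_force: 30.0
```

Emit:
move_arm:
  targets:
    - [[0,0,0],[0,0,0],-1]
    - [[0,0,0],[0,0,0],-1]
    - [[0,0,0],[0,0,0],-1]
    - [[0,0,0],[0,0,0],-1]
    - [[0,0,0],[0,0,0],-1]
    - [[0,0,-0.04],[0,0,0],-1]
    - [[0,0,-0.08],[0,0,0],-1]
    - [[0,0,-0.088],[0,0,0],-1]
    - [[0,0,-0.088],[0,0,0],-1]
    - [[0,0,-0.088],[0,0,0],-1]

```text
t: 7.05
tcp_pos: [0.6454, -0.1167, 0.0395]
tool_rot: [-0.0, 0.924, 0.383, 0.0]
force: [0.2, 0.4, -0.5]
grip_width: 0.093
finger_force: 0.0
```

```bash
python3 - <<'E'
from h import *
print(manip.state()["tcp_pos"],manip.state()["grip_width"]); to(.6448,-.1167,.0415,45)
d=img("scene"); crop(d,314-60,214-50,314+60,214+50,6,"pics/d.png")
E
```

```text
[ 0.64539288 -0.11672025  0.03951849] 0.09299171230722225
shift [-0.0013 -0.0014 -0.0066] turn [-0.     -0.0001  0.0001]
```

View pics/d.png

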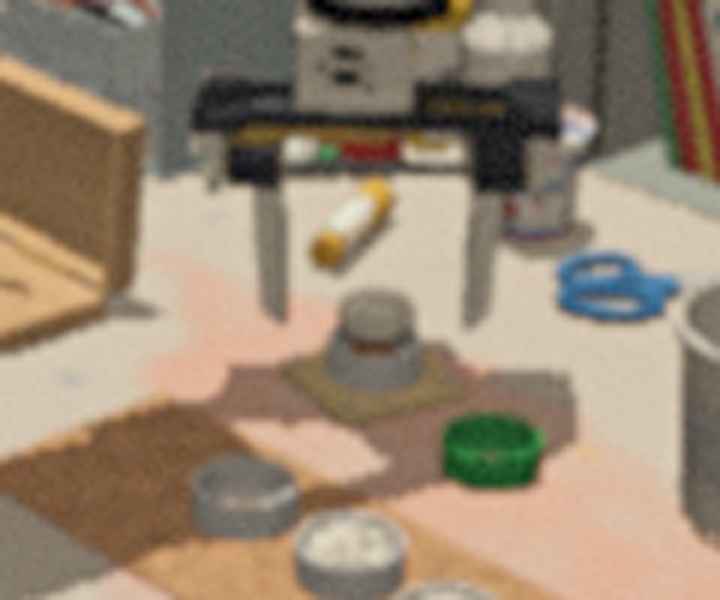

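Medallion 1 stands clear on the stump at crop (377,315) with its ring down on the foot. The fingers straddle it centrally.

Emit:
move_arm:
  targets:
    - [[0,0,-0.007],[0,0,0],1]
    - [[0,0,-0.007],[0,0,0],1]
    - [[0,0,-0.007],[0,0,0],1]
    - [[0,0,-0.007],[0,0,0],1]
    - [[0,0,-0.007],[0,0,0],1]
    - [[0,0,-0.007],[0,0,0],1]
    - [[0,0,-0.007],[0,0,0],1]
    - [[0,0,-0.1],[0,0,0],1]
    - [[0,0,-0.2],[0,0,0],1]
    - [[0,-0.1,-0.25],[0,0,0],1]

```text
t: 8.1
tcp_pos: [0.6257, -0.0968, 0.1169]
tool_rot: [0.001, 0.924, 0.382, 0.001]
force: [0.9, 0.7, -0.1]
grip_width: 0.0403
finger_force: 30.0
```

Emit:
move_arm:
  targets:
    - [[-0.06,-0.45,0],[0,0,0.2],1]
    - [[-0.06,-0.45,0],[0,0,0.38],1]
    - [[-0.06,-0.45,0],[0,0,0.56],1]
    - [[-0.06,-0.45,0],[0,0,0.74],1]
    - [[-0.06,-0.45,0],[0,0,0.9],1]
    - [[-0.06,-0.45,0],[0,0,1],1]
    - [[-0.06,-0.45,0],[0,0,1],1]
    - [[-0.06,-0.45,0],[0,0,1],1]

```text
t: 8.9
tcp_pos: [0.516, -0.0128, 0.1145]
tool_rot: [-0.0, 1.0, 0.001, -0.0]
force: [0.2, -0.3, -1.1]
grip_width: 0.0401
finger_force: 30.0
```

```bash
python3 - <<'E'
from h import *
print(manip.state()["grip_width"]); to(.5454,.3307,.018,0)
E
```

```text
0.040107692359903226
shift [ 0.1009 -1.1448  0.3218] turn [-0.      0.0001  0.0033]
```

Emit:
move_arm:
  targets:
    - [[0.08,-0.16,0],[0,0,0],1]
    - [[0.1,-0.32,0],[0,0,0],1]
    - [[0.1,-0.48,0],[0,0,0],1]
    - [[0.1,-0.64,0],[0,0,0],1]
    - [[0.1,-0.8,0],[0,0,0],1]
    - [[0.1,-0.95,0],[0,0,0],1]
    - [[0.1,-1,0],[0,0,0],1]
    - [[0.1,-1,0],[0,0,0],1]

```text
t: 9.7
tcp_pos: [0.5457, 0.2889, 0.1141]
tool_rot: [0.0, 1.0, 0.002, -0.0]
force: [0.1, 0.4, -0.4]
grip_width: 0.0405
finger_force: 30.0
```

```bash
python3 - <<'E'
from h import *
print(manip.state()["tcp_pos"]); to(.5454,.3307,.018,0)
d=img("top"); e=img("scene","pics/e.png")
for X,Y in((192,243),(333,243),(474,243),(615,244)): print(p2w(d,105+X/4.5-.39,170+Y/4.5-.39,.016))
for c in((118,152),(697,157),(105,328),(697,331)): print("corner",p2w(d,105+c[0]/4.5-.39,170+c[1]/4.5-.39,.016))
for p in([.5454,.3307,.016],[.5413,.0917,.016]): print(w2p(e,p))
c=e["color"][150:240,170:300]; cv2.imwrite("pics/e.png",cv2.resize(c,None,fx=6,fy=6,interpolation=cv2.INTER_CUBIC)[:,:,::-1])
E
```

```text
[0.54571254 0.28888606 0.11411008]
shift [-3.000e-04 -1.394e-01  3.203e-01] turn [0.0002 0.0008 0.0053]
[0.54414254 0.32797604 0.016     ]
[0.54275879 0.24846368 0.016     ]
[0.54137789 0.16877283 0.016     ]
[0.5394315  0.08895382 0.016     ]
corner [0.59690787 0.37117039 0.016     ]
corner [0.58847066 0.04190606 0.016     ]
corner [0.49701399 0.37542447 0.016     ]
corner [0.48942514 0.04307135 0.016     ]
[216.5024021  192.81329684]
[251.44014601 212.61732298]
```

View pics/e.png

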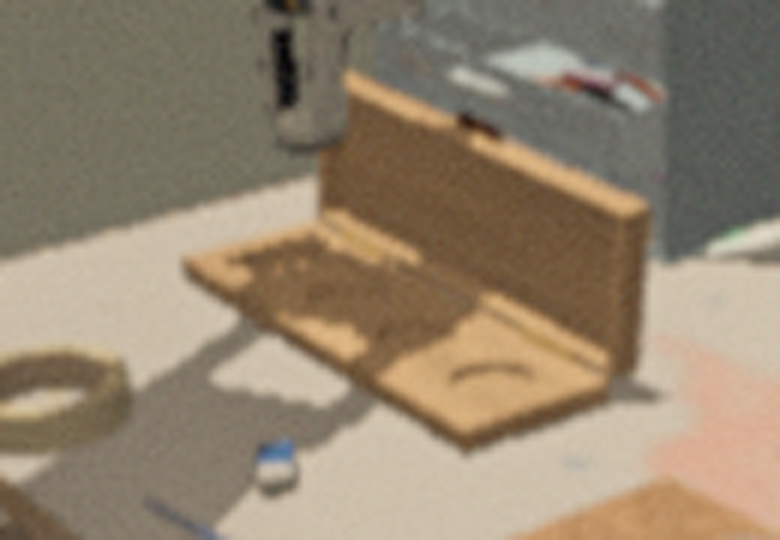

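Emit:
move_arm:
  targets:
    - [[-0.003,-0.1345,0.03],[0,0,0],1]
    - [[-0.003,-0.1345,0.1],[0,0,0],1]
    - [[-0.003,-0.1345,0.18],[0,0,0],1]
    - [[-0.003,-0.1345,0.24],[0,0,0],1]
    - [[-0.003,-0.1345,0.27],[0,0,0],1]
    - [[-0.003,-0.1345,0.29],[0,0,0],1]
    - [[-0.003,-0.1345,0.305],[0,0,0],1]
    - [[-0.003,-0.1345,0.315],[0,0,0],1]
    - [[-0.003,-0.1345,0.317],[0,0,0],1]
    - [[-0.003,-0.1345,0.317],[0,0,0],1]

```text
t: 10.8
tcp_pos: [0.5453, 0.3277, 0.0199]
tool_rot: [-0.0, 1.0, 0.0, 0.0]
force: [-0.7, -0.1, -1.0]
grip_width: 0.0403
finger_force: 30.0
```

Emit:
move_arm:
  targets:
    - [[0,-0.003,0.003],[0,0,0],1]
    - [[0,-0.003,0.006],[0,0,0],1]
    - [[0,-0.003,0.007],[0,0,0],1]
    - [[0,-0.003,0.007],[0,0,0],1]

```text
t: 11.2
tcp_pos: [0.5452, 0.3286, 0.0176]
tool_rot: [-0.0, 1.0, 0.0, 0.0]
force: [-1.6, 1.3, 1.6]
grip_width: 0.0403
finger_force: 30.0
```

Emit:
move_arm:
  targets:
    - [[0,0,0],[0,0,0],-0.2]
    - [[0,0,0],[0,0,0],-0.3]
    - [[0,0,0],[0,0,0],-0.3]
    - [[0,0,0],[0,0,0],-0.3]
    - [[0,0,-0.1],[0,0,0],-0.3]
    - [[0,0,-0.25],[0,0,0],-0.3]
    - [[0,0,-0.35],[0,0,0],-0.3]
    - [[-0.1,0.16,-0.35],[0,0,0],-1]
    - [[-0.1,0.32,-0.35],[0,0,0],-1]
    - [[-0.1,0.48,-0.35],[0,0,0],-1]
    - [[-0.1,0.64,-0.35],[0,0,0],-1]
    - [[-0.1,0.8,-0.35],[0,0,0],-1]

```text
t: 12.4
tcp_pos: [0.5147, 0.0866, 0.1226]
tool_rot: [-0.0, 1.0, 0.0, 0.0]
force: [0.8, 0.0, 0.5]
grip_width: 0.092
finger_force: 0.0
```

```bash
python3 - <<'E'
from h import *
to(.5152,-.05,.12,45);to(.6448,-.1167,.07,45)
d=img("top"); crop(d,105,170,275,260,4.5,"pics/f.png"); print(circ(d,147,222,.025,[.021,.02]))
E
```

```text
shift [0.0016 0.4553 0.0086] turn [ 3.000e-04 -8.000e-04 -9.995e-01]
shift [0.4334 0.6778 0.1755] turn [ 3.000e-04 -8.000e-04 -9.995e-01]
(np.float32(54.69698), array([0.54580984, 0.32781939, 0.025     ]), 0.02)
```

View pics/f.png

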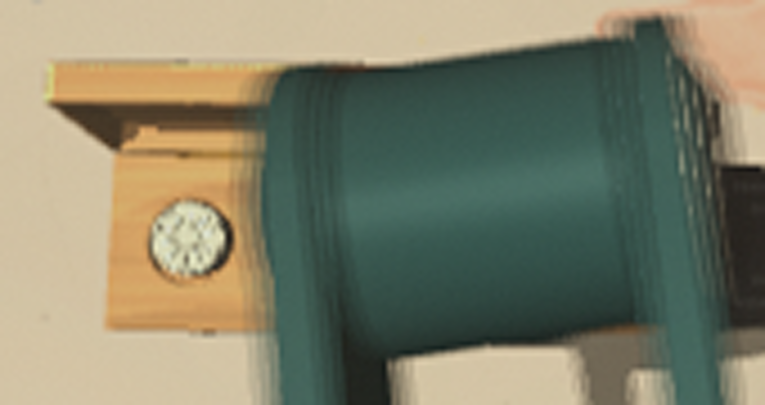

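Medallion 1 sits in pocket 1 at crop (190,238), which measures (0.546, 0.328), matching where I released it. Next I'll take ring 1 back to the mat.

Emit:
move_arm:
  targets:
    - [[0,0.1,0],[0,0,-0.18],-1]
    - [[0,0.25,0],[0,0,-0.36],-1]
    - [[0,0.4,0],[0,0,-0.54],-1]
    - [[0.1,0.5,0],[0,0,-0.72],-1]
    - [[0.22,0.6,0.05],[0,0,-0.9],-1]
    - [[0.35,0.678,0.1],[0,0,-1],-1]
    - [[0.433,0.678,0.12],[0,0,-1],-1]
    - [[0.433,0.678,0.15],[0,0,-1],-1]
    - [[0.433,0.678,0.175],[0,0,-1],-1]
    - [[0.433,0.678,0.175],[0,0,-1],-1]

```text
t: 13.45
tcp_pos: [0.6439, -0.1145, 0.0686]
tool_rot: [-0.001, 0.924, 0.383, -0.001]
force: [-0.4, -0.2, -0.3]
grip_width: 0.0933
finger_force: 0.0
```

```bash
python3 - <<'E'
from h import *
print(manip.state()["tcp_pos"]);to(.6450,-.1167,.0145,45)
E
```

```text
[ 0.64385476 -0.11452469  0.06862647]
shift [-0.0022  0.0081  0.1804] turn [-0.002   0.0014  0.0003]
```

Emit:
move_arm:
  targets:
    - [[-0.002,0.008,0.07],[0,0,0],-1]
    - [[-0.002,0.008,0.13],[0,0,0],-1]
    - [[-0.002,0.008,0.178],[0,0,0],-1]
    - [[-0.002,0.008,0.178],[0,0,0],-1]
    - [[-0.002,0.008,0.178],[0,0,0],1]
    - [[-0.002,0.008,0.178],[0,0,0],1]
    - [[-0.002,0.008,0.178],[0,0,0],1]
    - [[-0.002,0.008,0.178],[0,0,0],1]
    - [[-0.002,0.008,0.178],[0,0,0],1]
    - [[-0.002,0.008,0.178],[0,0,0],1]
    - [[-0.002,0.008,0.178],[0,0,0],1]

```text
t: 14.55
tcp_pos: [0.6464, -0.1171, 0.0166]
tool_rot: [0.0, 0.924, 0.383, 0.0]
force: [-0.9, 1.0, 2.3]
grip_width: 0.0514
finger_force: 30.0
```

```bash
python3 - <<'E'
from h import *
print(manip.state()["tcp_pos"]);to(.4836,-.1005,.07,45);to(.4836,-.1005,.007,45)
E
```

```text
[ 0.64637018 -0.11706662  0.01661596]
shift [-0.3446 -0.4227 -0.178 ] turn [ 0.0001 -0.0001  0.    ]
shift [-0.3446 -0.4227  0.032 ] turn [ 0.0001 -0.0001  0.    ]
```

Emit:
move_arm:
  targets:
    - [[0,0,-0.1],[0,0,0],1]
    - [[0,0,-0.18],[0,0,0],1]
    - [[0,0,-0.18],[0,0,0],1]
    - [[-0.1,-0.123,-0.18],[0,0,0],1]
    - [[-0.2,-0.245,-0.18],[0,0,0],1]
    - [[-0.3,-0.368,-0.16],[0,0,0],1]
    - [[-0.345,-0.423,-0.1],[0,0,0],1]
    - [[-0.345,-0.423,-0.05],[0,0,0],1]
    - [[-0.345,-0.423,0],[0,0,0],1]
    - [[-0.345,-0.423,0.02],[0,0,0],1]
    - [[-0.345,-0.423,0.026],[0,0,0],1]
    - [[-0.345,-0.423,0.026],[0,0,0],1]

```text
t: 15.75
tcp_pos: [0.4841, -0.1006, 0.0084]
tool_rot: [-0.0, 0.924, 0.383, -0.0]
force: [0.3, -0.0, -1.0]
grip_width: 0.0515
finger_force: 30.0
```

Emit:
move_arm:
  targets:
    - [[0,0,0],[0,0,0],-1]
    - [[0,0,0],[0,0,0],-1]
    - [[0,0,0],[0,0,0],-1]
    - [[0,0,0],[0,0,0],-1]
    - [[0,0,-0.1],[0,0,0],-1]
    - [[0,0,-0.25],[0,0,0],-1]
    - [[0,0,-0.4],[0,0,0],-1]
    - [[-0.16,0,-0.4],[0,0,0],-1]
    - [[-0.32,0,-0.4],[0,0,0],-1]
    - [[-0.4,0.2,-0.4],[0,0,0],-1]
    - [[-0.4,0.3,-0.4],[0,0,0],-1]
    - [[-0.4,0.3,-0.4],[0,0,0],-1]

```text
t: 16.95
tcp_pos: [0.4634, -0.2522, 0.1279]
tool_rot: [-0.0, 0.924, 0.381, -0.0]
force: [-0.4, 0.1, -0.5]
grip_width: 0.093
finger_force: 0.0
```

```bash
python3 - <<'E'
from h import *
print(manip.state()["tcp_pos"]);to(.5017,-.2545,.06,45)
d=img("top"); crop(d,290,160,430,272,5,"pics/g.png")
for u,v in((316,243),(347,236),(376,236),(406,239)): print("ring",circ(d,u,v,.022,[.026]))
E
```

```text
[ 0.46337294 -0.25222061  0.12786584]
shift [0.0853 0.0956 0.2261] turn [-0.0006  0.0005 -0.0033]
ring (np.float32(31.875082), array([ 0.48460962, -0.10253778,  0.022     ]), 0.026)
ring (np.float32(37.44417), array([ 0.50192057, -0.18033745,  0.022     ]), 0.026)
ring (np.float32(17.004936), array([ 0.5001928 , -0.25598488,  0.022     ]), 0.026)
ring (np.float32(10.929864), array([ 0.50537845, -0.31509232,  0.022     ]), 0.026)
```

View pics/g.png

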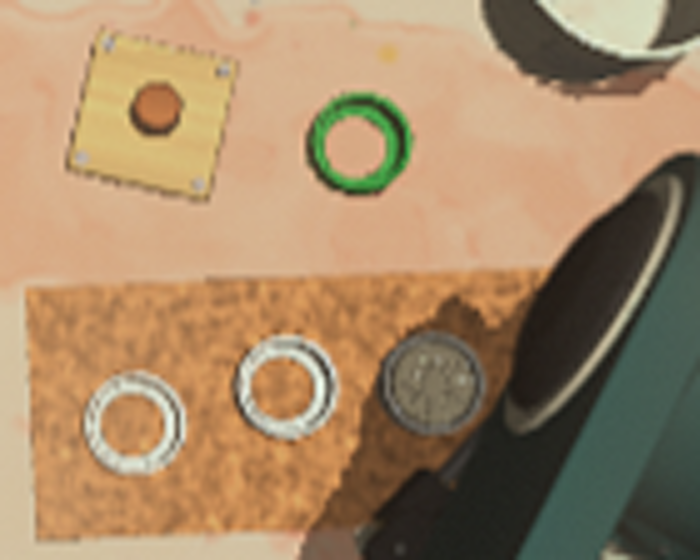

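Ring 1 stands empty on the mat at crop (135,422). Rings 2 (286,387) and 3 (433,384) have not moved. Ring 3 is next.

Emit:
move_arm:
  targets:
    - [[0.085,0.095,0.1],[0,0,0],-1]
    - [[0.085,0.095,0.2],[0,0,0],-1]
    - [[0.085,0.095,0.26],[0,0,0],-1]
    - [[0.085,0.095,0.32],[0,0,0],-1]
    - [[0.085,0.095,0.37],[0,0,0],-1]
    - [[0.085,0.095,0.402],[0,0,0],-1]
    - [[0.085,0.095,0.402],[0,0,0],-1]
    - [[0.085,0.095,0.402],[0,0,0],0]
    - [[0.085,0.095,0.402],[0,0,0],1]
    - [[0.085,0.095,0.402],[0,0,0],1]
    - [[0.085,0.095,0.402],[0,0,0],1]
    - [[0.085,0.095,0.402],[0,0,0],1]

```text
t: 18.2
tcp_pos: [0.5005, -0.2512, 0.0083]
tool_rot: [0.0, 0.924, 0.383, 0.0]
force: [-0.2, -0.2, -0.2]
grip_width: 0.0574
finger_force: 0.0
```

Emit:
move_arm:
  targets:
    - [[0,0,0],[0,0,0],1]
    - [[0,0,0],[0,0,0],1]
    - [[0,0,0],[0,0,0],1]

```text
t: 18.5
tcp_pos: [0.5005, -0.2512, 0.0082]
tool_rot: [0.0, 0.924, 0.383, 0.0]
force: [0.1, -0.6, 3.8]
grip_width: 0.0513
finger_force: 30.0
```

```bash
python3 - <<'E'
from h import *
print(manip.state()["tcp_pos"]);to(.6452,-.1167,.068,45)
E
```

```text
[ 0.50050745 -0.25123757  0.00822423]
shift [ 0.6582  0.024  -0.1992] turn [ 0.0004 -0.      0.    ]
```

Emit:
move_arm:
  targets:
    - [[0,0,-0.1],[0,0,0],1]
    - [[0.05,0,-0.2],[0,0,0],1]
    - [[0.2,0.008,-0.2],[0,0,0],1]
    - [[0.35,0.016,-0.2],[0,0,0],1]
    - [[0.5,0.024,-0.2],[0,0,0],1]
    - [[0.62,0.024,-0.2],[0,0,0],1]
    - [[0.661,0.024,-0.2],[0,0,0],1]
    - [[0.661,0.024,-0.2],[0,0,0],1]
    - [[0.661,0.024,-0.2],[0,0,0],1]

```text
t: 19.4
tcp_pos: [0.645, -0.1165, 0.0676]
tool_rot: [-0.0, 0.924, 0.383, -0.0]
force: [-0.6, 0.2, -1.4]
grip_width: 0.0514
finger_force: 30.0
```

```bash
python3 - <<'E'
from h import *
print(manip.state()["tcp_pos"]);to(.6458,-.1162,.0345,45);to(.6458,-.1162,.0162,45)
E
```

```text
[ 0.6450422  -0.11645342  0.06763431]
shift [0.0025 0.0013 0.1104] turn [-0.0008  0.0009  0.0001]
shift [0.0025 0.0013 0.1714] turn [-0.0008  0.0009  0.0001]
```

Emit:
move_arm:
  targets:
    - [[0.003,0,0.04],[0,0,0],1]
    - [[0.003,0,0.07],[0,0,0],1]
    - [[0.003,0,0.09],[0,0,0],1]
    - [[0.003,0,0.1],[0,0,0],1]
    - [[0.003,0,0.11],[0,0,0],1]
    - [[0.003,0,0.12],[0,0,0],1]
    - [[0.003,0,0.12],[0,0,0],1]

```text
t: 20.1
tcp_pos: [0.6463, -0.1154, 0.0318]
tool_rot: [-0.0, 0.924, 0.383, -0.0]
force: [0.3, 0.2, -0.8]
grip_width: 0.0515
finger_force: 30.0
```

Emit:
move_arm:
  targets:
    - [[0,0,0.012],[0,0,0],1]
    - [[0,0,0.024],[0,0,0],1]
    - [[0,0,0.036],[0,0,0],1]
    - [[0,0,0.046],[0,0,0],1]
    - [[0,0,0.053],[0,0,0],1]
    - [[0,0,0.056],[0,0,0],1]
    - [[0,0,0.056],[0,0,0],1]
    - [[0,0,0.056],[0,0,0],1]
    - [[0,0,0.056],[0,0,0],1]

```text
t: 21.0
tcp_pos: [0.6463, -0.1153, 0.0162]
tool_rot: [-0.0, 0.924, 0.383, -0.0]
force: [-6.0, 2.3, 11.0]
grip_width: 0.0515
finger_force: 30.0
```

Emit:
move_arm:
  targets:
    - [[0,0,0],[0,0,0],-1]
    - [[0,0,0],[0,0,0],-1]
    - [[0,0,0],[0,0,0],-1]
    - [[0,0,0],[0,0,0],-1]
    - [[0,0,0],[0,0,0],-1]
    - [[-0.004,0,-0.04],[0,0,0],-1]
    - [[-0.004,0,-0.08],[0,0,0],-1]
    - [[-0.004,0,-0.088],[0,0,0],-1]
    - [[-0.004,0,-0.088],[0,0,0],-1]

```text
t: 21.9
tcp_pos: [0.646, -0.1163, 0.0429]
tool_rot: [0.001, 0.924, 0.383, 0.001]
force: [-0.4, -0.2, -0.7]
grip_width: 0.0934
finger_force: 0.0
```

Emit:
move_arm:
  targets:
    - [[0,0,0],[0,0,0],1]
    - [[0,0,0],[0,0,0],1]
    - [[0,0,0],[0,0,0],1]
    - [[0,0,0],[0,0,0],1]
    - [[0,0,0],[0,0,0],1]
    - [[0,0,0],[0,0,0],1]
    - [[0,0,0],[0,0,0],1]

```text
t: 22.6
tcp_pos: [0.6455, -0.1163, 0.0416]
tool_rot: [-0.0, 0.924, 0.383, -0.0]
force: [0.8, -0.4, 0.2]
grip_width: 0.0416
finger_force: 0.1
```

```bash
python3 - <<'E'
from h import *
print(manip.state()["tcp_pos"])
d=img("scene"); crop(d,314-60,214-50,314+60,214+50,6,"pics/i.png")
E
```

```text
[ 0.64545512 -0.11625034  0.04161029]
```

View pics/i.png

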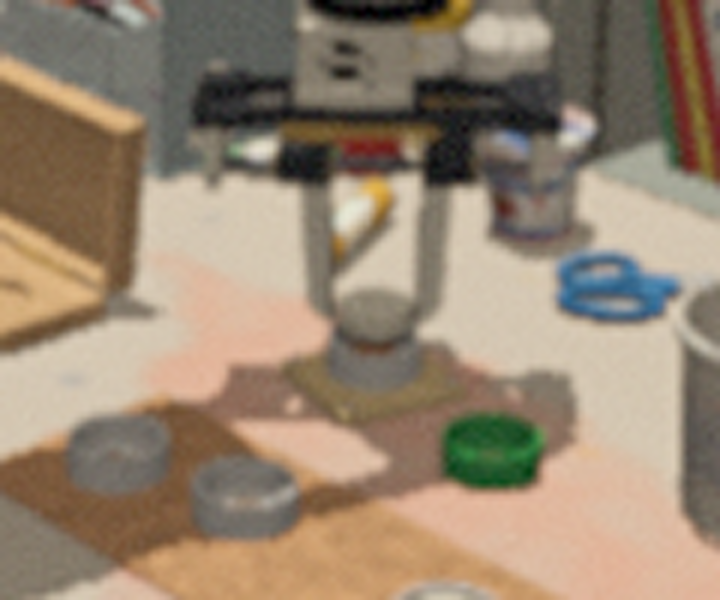

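Medallion 3 stands on the stump at crop (375,315) with its ring down on the foot, and the fingers are just touching it. I'll let the grip finish and carry it over.

Emit:
move_arm:
  targets:
    - [[0,0,0],[0,0,0],1]
    - [[0,0,0],[0,0,0],1]
    - [[0,0,0],[0,0,0],1]
    - [[0,0,-0.1],[0,0,0],1]
    - [[0,0,-0.2],[0,0,0],1]
    - [[0,-0.1,-0.25],[0,0,0],1]

```text
t: 23.25
tcp_pos: [0.6258, -0.0963, 0.1191]
tool_rot: [0.001, 0.924, 0.382, 0.001]
force: [0.7, 0.7, 0.4]
grip_width: 0.0407
finger_force: 30.0
```

Emit:
move_arm:
  targets:
    - [[-0.06,-0.45,0],[0,0,0.2],1]
    - [[-0.06,-0.45,0],[0,0,0.38],1]
    - [[-0.06,-0.45,0],[0,0,0.56],1]
    - [[-0.06,-0.45,0],[0,0,0.74],1]
    - [[-0.06,-0.45,0],[0,0,0.9],1]
    - [[-0.06,-0.45,0],[0,0,1],1]
    - [[-0.06,-0.45,0],[0,0,1],1]
    - [[-0.06,-0.45,0],[0,0,1],1]

```text
t: 24.05
tcp_pos: [0.5161, -0.0123, 0.1167]
tool_rot: [0.0, 1.0, 0.001, -0.0]
force: [-0.6, 0.8, 0.1]
grip_width: 0.0403
finger_force: 30.0
```

```bash
python3 - <<'E'
from h import *
print(manip.state()["tcp_pos"],manip.state()["grip_width"]); to(.5420,.1695,.019,0)
E
```

```text
[ 0.51605335 -0.01230705  0.11665582] 0.04027667297990498
shift [ 0.0881 -0.6058  0.3255] turn [0.     0.     0.0033]
```

Emit:
move_arm:
  targets:
    - [[0.06,-0.16,0],[0,0,0],1]
    - [[0.087,-0.32,0],[0,0,0],1]
    - [[0.087,-0.48,0],[0,0,0],1]
    - [[0.087,-0.607,0],[0,0,0],1]
    - [[0.087,-0.607,0.02],[0,0,0],1]
    - [[0.087,-0.607,0.1],[0,0,0],1]
    - [[0.087,-0.607,0.18],[0,0,0],1]
    - [[0.087,-0.607,0.25],[0,0,0],1]
    - [[0.087,-0.607,0.28],[0,0,0],1]
    - [[0.087,-0.607,0.3],[0,0,0],1]
    - [[0.087,-0.607,0.305],[0,0,0],1]
    - [[0.087,-0.607,0.305],[0,0,0],1]

```text
t: 25.25
tcp_pos: [0.5426, 0.1697, 0.0258]
tool_rot: [-0.0, 1.0, 0.0, 0.0]
force: [-0.1, 0.2, -1.2]
grip_width: 0.0407
finger_force: 30.0
```

```bash
python3 - <<'E'
from h import *
print(manip.state()["tcp_pos"]); to(.5418,.1700,.0176,0)
E
```

```text
[0.54256154 0.16974907 0.02584973]
shift [-0.0026 -0.0008  0.0275] turn [-0.0002 -0.001   0.0003]
```

Emit:
move_arm:
  targets:
    - [[-0.002,0,0.01],[0,0,0],1]
    - [[-0.002,0,0.018],[0,0,0],1]
    - [[-0.002,0,0.024],[0,0,0],1]
    - [[-0.002,0,0.028],[0,0,0],1]
    - [[-0.002,0,0.028],[0,0,0],1]
    - [[-0.002,0,0.028],[0,0,0],1]

```text
t: 25.85
tcp_pos: [0.5417, 0.1699, 0.0176]
tool_rot: [-0.0, 1.0, 0.0, 0.0]
force: [-5.5, -1.1, 9.0]
grip_width: 0.0404
finger_force: 30.0
```

Emit:
move_arm:
  targets:
    - [[0,0,0],[0,0,0],-0.2]
    - [[0,0,0],[0,0,0],-0.3]
    - [[0,0,0],[0,0,0],-0.3]
    - [[0,0,0],[0,0,0],-0.3]
    - [[0,0,-0.1],[0,0,0],-0.3]
    - [[0,0,-0.25],[0,0,0],-0.3]
    - [[0,0,-0.35],[0,0,0],-0.3]
    - [[-0.1,0.16,-0.35],[0,0,0],-1]
    - [[-0.1,0.32,-0.35],[0,0,0],-1]
    - [[-0.1,0.48,-0.35],[0,0,0],-1]
    - [[-0.1,0.64,-0.35],[0,0,0],-1]
    - [[-0.1,0.7,-0.35],[0,0,0],-1]

```text
t: 27.05
tcp_pos: [0.5112, -0.0436, 0.1219]
tool_rot: [0.0, 1.0, -0.001, 0.0]
force: [0.5, 1.4, -0.3]
grip_width: 0.0918
finger_force: 0.0
```

```bash
python3 - <<'E'
from h import *
print(manip.state()["tcp_pos"]);to(.6458,-.1157,.068,45)
d=img("top"); 
for u in(147,210): print(circ(d,u,222,.025,[.021,.02]))
for u,v in((316,243),(347,236),(406,239)): print("ring",circ(d,u,v,.022,[.026]))
E
```

```text
[ 0.51116862 -0.04357265  0.12190885]
shift [0.4493 0.2392 0.18  ] turn [ 1.100e-03 -1.000e-04 -1.003e+00]
(np.float32(52.775608), array([0.54580984, 0.32781939, 0.025     ]), 0.02)
(np.float32(43.52315), array([0.54256091, 0.16964069, 0.025     ]), 0.02)
ring (np.float32(12.828912), array([ 0.49010962, -0.10603778,  0.022     ]), 0.026)
ring (np.float32(12.140394), array([ 0.50292057, -0.17533745,  0.022     ]), 0.026)
ring (np.float32(30.169882), array([ 0.49037845, -0.32809232,  0.022     ]), 0.026)
```

Emit:
move_arm:
  targets:
    - [[0.1,0.06,0],[0,0,-0.18],-1]
    - [[0.2,0.12,0],[0,0,-0.36],-1]
    - [[0.3,0.18,0.04],[0,0,-0.54],-1]
    - [[0.4,0.24,0.08],[0,0,-0.72],-1]
    - [[0.449,0.239,0.12],[0,0,-0.9],-1]
    - [[0.449,0.239,0.15],[0,0,-1],-1]
    - [[0.449,0.239,0.18],[0,0,-1],-1]
    - [[0.449,0.239,0.18],[0,0,-1],-1]
    - [[0.449,0.239,0.18],[0,0,-1],-1]

```text
t: 28.0
tcp_pos: [0.6462, -0.1116, 0.068]
tool_rot: [0.0, 0.924, 0.382, 0.0]
force: [0.6, -0.1, 0.7]
grip_width: 0.0929
finger_force: 0.0
```

```bash
python3 - <<'E'
from h import *
print(manip.state()["tcp_pos"]);to(.6458,-.1157,.0155,45)
E
```

```text
[ 0.64615967 -0.11156098  0.06802469]
shift [-0.0106  0.0089  0.1751] turn [ 0.0001 -0.0001 -0.0023]
```

Emit:
move_arm:
  targets:
    - [[-0.011,0.009,0.03],[0,0,0],-1]
    - [[-0.011,0.009,0.08],[0,0,0],-1]
    - [[-0.011,0.009,0.13],[0,0,0],-1]
    - [[-0.011,0.009,0.172],[0,0,0],-1]
    - [[-0.011,0.009,0.172],[0,0,0],-1]
    - [[-0.011,0.009,0.172],[0,0,0],1]
    - [[-0.011,0.009,0.172],[0,0,0],1]
    - [[-0.011,0.009,0.172],[0,0,0],1]
    - [[-0.011,0.009,0.172],[0,0,0],1]
    - [[-0.011,0.009,0.172],[0,0,0],1]
    - [[-0.011,0.009,0.172],[0,0,0],1]
    - [[-0.011,0.009,0.172],[0,0,0],1]

```text
t: 29.2
tcp_pos: [0.6459, -0.1162, 0.0164]
tool_rot: [0.0, 0.924, 0.383, 0.0]
force: [-0.9, -0.4, 2.2]
grip_width: 0.0514
finger_force: 30.0
```

```bash
python3 - <<'E'
from h import *
s=manip.state();print(s["tcp_pos"],s["grip_width"],s["finger_force"]);z=s["tcp_pos"][2]-.008
to(.5017,-.2530,z+.06,45);to(.5017,-.2530,z,45)
E
```

```text
[ 0.64590987 -0.11616509  0.01635641] 0.05143624973643671 30.000215547624975
shift [-0.6624 -0.0173 -0.1734] turn [ 0.0003 -0.0002 -0.    ]
shift [-0.6624 -0.0174  0.0266] turn [ 0.0003 -0.0002 -0.    ]
```

Emit:
move_arm:
  targets:
    - [[0,0,-0.1],[0,0,0],1]
    - [[0,0,-0.18],[0,0,0],1]
    - [[-0.1,0,-0.18],[0,0,0],1]
    - [[-0.25,-0.008,-0.18],[0,0,0],1]
    - [[-0.4,-0.012,-0.18],[0,0,0],1]
    - [[-0.55,-0.016,-0.18],[0,0,0],1]
    - [[-0.662,-0.017,-0.15],[0,0,0],1]
    - [[-0.662,-0.017,-0.1],[0,0,0],1]
    - [[-0.662,-0.017,-0.04],[0,0,0],1]
    - [[-0.662,-0.017,0],[0,0,0],1]
    - [[-0.662,-0.017,0.02],[0,0,0],1]
    - [[-0.662,-0.017,0.026],[0,0,0],1]

```text
t: 30.4
tcp_pos: [0.5019, -0.2524, 0.0082]
tool_rot: [-0.001, 0.924, 0.383, -0.0]
force: [-11.2, 6.2, 18.3]
grip_width: 0.0513
finger_force: 30.0
```

Emit:
move_arm:
  targets:
    - [[0,0,0],[0,0,0],1]
    - [[0,0,0],[0,0,0],-1]
    - [[0,0,0],[0,0,0],-1]
    - [[0,0,0],[0,0,0],-1]
    - [[0,0,0],[0,0,0],-1]
    - [[0,0,-0.1],[0,0,0],-1]
    - [[0,0,-0.25],[0,0,0],-1]
    - [[0,0,-0.4],[0,0,0],-1]
    - [[0.12,0.1,-0.4],[0,0,0],-1]
    - [[0.24,0.25,-0.4],[0,0,0],-1]
    - [[0.24,0.4,-0.4],[0,0,0],-1]
    - [[0.24,0.5,-0.4],[0,0,0],-1]

```text
t: 31.6
tcp_pos: [0.6611, -0.3088, 0.1278]
tool_rot: [0.0, 0.924, 0.383, 0.0]
force: [0.6, 0.0, 0.2]
grip_width: 0.0932
finger_force: 0.0
```

```bash
python3 - <<'E'
from h import *
print(manip.state()["tcp_pos"]);to(.4905,-.3270,.0065,45)
d=img("top"); crop(d,290,160,430,272,5,"pics/j.png")
for u,v in((316,243),(347,236),(376,236),(406,239)): print("ring",circ(d,u,v,.022,[.026]))
E
```

```text
[ 0.66112838 -0.30880752  0.127771  ]
shift [-0.4446 -0.3599  0.4042] turn [ 0.0001 -0.      0.0016]
ring (np.float32(33.463352), array([ 0.48460962, -0.10253778,  0.022     ]), 0.026)
ring (np.float32(42.83755), array([ 0.50242057, -0.18033745,  0.022     ]), 0.026)
ring (np.float32(15.366848), array([ 0.5031928 , -0.25298488,  0.022     ]), 0.026)
ring (np.float32(0.46955025), array([ 0.49987845, -0.31759232,  0.022     ]), 0.026)
```

View pics/j.png

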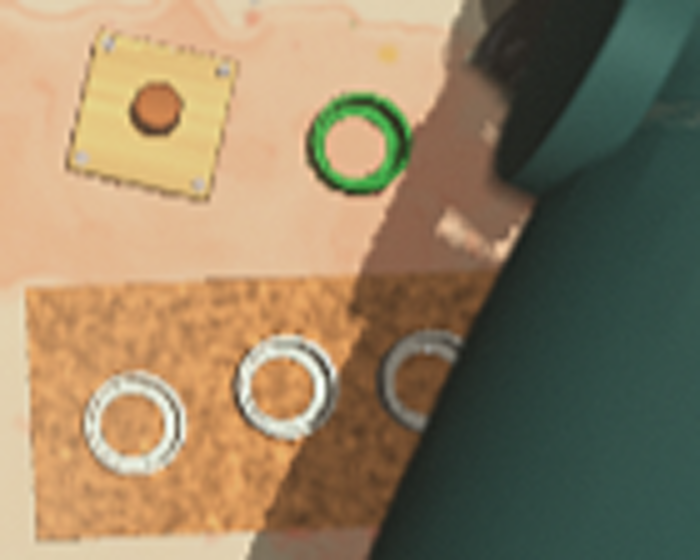

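Rings 1–3 stand empty on the mat at crop (135,422), (286,387) and (430,381). Ring 4 is hidden by the arm, so I'll check it with the scene camera.

```bash
python3 - <<'E'
from h import *
d=img("scene"); p=w2p(d,[.4905,-.3275,.022]); print(p); x,y=map(int,p); crop(d,x-60,y-45,x+60,y+45,6,"pics/k.png")
print((p-[x-60,y-45]+.5)*6)
E
```

```text
[327.82915887 265.9815368 ]
[367.9749532  278.88922078]
```

View pics/k.png

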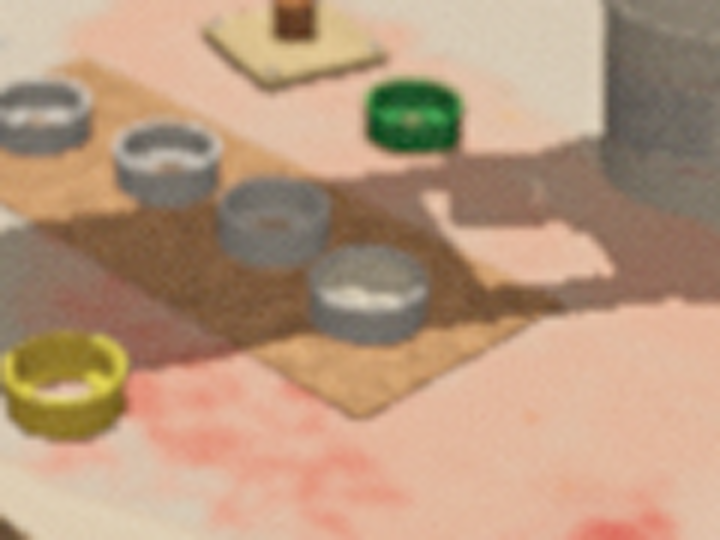

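Ring 4 stands filled at crop (369,278), where I predicted it.

Emit:
move_arm:
  targets:
    - [[-0.11,-0.09,0],[0,0,0],-1]
    - [[-0.22,-0.18,0],[0,0,0],-1]
    - [[-0.33,-0.27,0],[0,0,0],-1]
    - [[-0.444,-0.36,0.05],[0,0,0],-1]
    - [[-0.444,-0.36,0.12],[0,0,0],-1]
    - [[-0.444,-0.36,0.2],[0,0,0],-1]
    - [[-0.444,-0.36,0.28],[0,0,0],-1]
    - [[-0.444,-0.36,0.34],[0,0,0],-1]
    - [[-0.444,-0.36,0.38],[0,0,0],-1]
    - [[-0.444,-0.36,0.398],[0,0,0],-1]
    - [[-0.444,-0.36,0.398],[0,0,0],-1]
    - [[-0.444,-0.36,0.398],[0,0,0],0]

```text
t: 32.9
tcp_pos: [0.4886, -0.3261, 0.0098]
tool_rot: [0.0, 0.924, 0.383, 0.0]
force: [-0.3, -0.5, 0.2]
grip_width: 0.0887
finger_force: 0.0
```

Emit:
move_arm:
  targets:
    - [[0,0,0],[0,0,0],1]
    - [[0,0,0],[0,0,0],1]
    - [[0,0,0],[0,0,0],1]
    - [[0,0,0],[0,0,0],1]
    - [[0,0,0],[0,0,0],1]
    - [[0,0,0],[0,0,0],1]
    - [[0,0,0],[0,0,0],1]
    - [[0,0,0],[0,0,0],1]

```text
t: 33.7
tcp_pos: [0.4884, -0.326, 0.0091]
tool_rot: [0.0, 0.924, 0.383, 0.0]
force: [-0.5, -1.2, 2.9]
grip_width: 0.0518
finger_force: 30.0
```

```bash
python3 - <<'E'
from h import *
s=manip.state();print(s["tcp_pos"],s["grip_width"],s["finger_force"]);to(.6455,-.1164,s["tcp_pos"][2]+.06,45)
E
```

```text
[ 0.48835413 -0.32601715  0.00912234] 0.05184134421478789 30.00055361073464
shift [ 0.8645 -0.1236 -0.2   ] turn [ 0.0004 -0.      0.0001]
```

Emit:
move_arm:
  targets:
    - [[0,0,-0.1],[0,0,0],1]
    - [[0.03,0,-0.2],[0,0,0],1]
    - [[0.18,-0.03,-0.2],[0,0,0],1]
    - [[0.33,-0.06,-0.2],[0,0,0],1]
    - [[0.48,-0.08,-0.2],[0,0,0],1]
    - [[0.63,-0.1,-0.2],[0,0,0],1]
    - [[0.78,-0.124,-0.2],[0,0,0],1]
    - [[0.865,-0.124,-0.2],[0,0,0],1]
    - [[0.865,-0.124,-0.2],[0,0,0],1]
    - [[0.865,-0.124,-0.2],[0,0,0],1]
    - [[0.865,-0.124,-0.2],[0,0,0],1]

```text
t: 34.8
tcp_pos: [0.6448, -0.1167, 0.0687]
tool_rot: [-0.0, 0.924, 0.382, -0.0]
force: [-0.6, -0.1, -1.1]
grip_width: 0.0515
finger_force: 30.0
```

```bash
python3 - <<'E'
from h import *
print(manip.state()["tcp_pos"]);to(.6455,-.1164,.0327,45);to(.6455,-.1164,.0171,45)
E
```

```text
[ 0.64483987 -0.11673871  0.06867642]
shift [0.0024 0.0008 0.1199] turn [-0.0005  0.0005 -0.0007]
shift [0.0024 0.0008 0.1719] turn [-0.0005  0.0005 -0.0007]
```

Emit:
move_arm:
  targets:
    - [[0.001,0,0.04],[0,0,0],1]
    - [[0.001,0,0.07],[0,0,0],1]
    - [[0.001,0,0.09],[0,0,0],1]
    - [[0.001,0,0.1],[0,0,0],1]
    - [[0.001,0,0.11],[0,0,0],1]
    - [[0.001,0,0.12],[0,0,0],1]
    - [[0.001,0,0.12],[0,0,0],1]

```text
t: 35.5
tcp_pos: [0.6456, -0.1159, 0.0327]
tool_rot: [-0.0, 0.924, 0.383, -0.0]
force: [-1.0, 1.2, -1.7]
grip_width: 0.0515
finger_force: 30.0
```

Emit:
move_arm:
  targets:
    - [[0,0,0.012],[0,0,0],1]
    - [[0,0,0.024],[0,0,0],1]
    - [[0,0,0.036],[0,0,0],1]
    - [[0,0,0.046],[0,0,0],1]
    - [[0,0,0.053],[0,0,0],1]
    - [[0,0,0.056],[0,0,0],1]
    - [[0,0,0.056],[0,0,0],1]
    - [[0,0,0.056],[0,0,0],1]
    - [[0,0,0.056],[0,0,0],1]

```text
t: 36.4
tcp_pos: [0.6456, -0.1159, 0.0171]
tool_rot: [-0.0, 0.924, 0.383, -0.0]
force: [-6.6, 1.3, 10.9]
grip_width: 0.0512
finger_force: 30.0
```

Emit:
move_arm:
  targets:
    - [[0,0,0],[0,0,0],-1]
    - [[0,0,0],[0,0,0],-1]
    - [[0,0,0],[0,0,0],-1]
    - [[0,0,0],[0,0,0],-1]
    - [[0,0,0],[0,0,0],-1]
    - [[0,0,-0.04],[0,0,0],-1]
    - [[0,0,-0.078],[0,0,0],-1]
    - [[0,0,-0.084],[0,0,0],-1]
    - [[0,0,-0.084],[0,0,0],-1]
    - [[0,0,-0.084],[0,0,0],-1]

```text
t: 37.4
tcp_pos: [0.6455, -0.1159, 0.0413]
tool_rot: [-0.0, 0.924, 0.383, -0.0]
force: [-0.1, -0.5, -0.5]
grip_width: 0.0929
finger_force: 0.0
```

Emit:
move_arm:
  targets:
    - [[0,0,0],[0,0,0],1]
    - [[0,0,0],[0,0,0],1]
    - [[0,0,0],[0,0,0],1]
    - [[0,0,0],[0,0,0],1]
    - [[0,0,0],[0,0,0],1]
    - [[0,0,0],[0,0,0],1]
    - [[0,0,0],[0,0,0],1]
    - [[0,0,0],[0,0,0],1]
    - [[0,0,0],[0,0,0],1]
    - [[0,0,-0.1],[0,0,0],1]
    - [[0,0,-0.2],[0,0,0],1]
    - [[0,-0.1,-0.25],[0,0,0],1]

```text
t: 38.6
tcp_pos: [0.6259, -0.096, 0.1189]
tool_rot: [0.001, 0.924, 0.382, 0.001]
force: [0.9, 1.1, -1.0]
grip_width: 0.0405
finger_force: 30.0
```

Emit:
move_arm:
  targets:
    - [[-0.06,-0.45,0],[0,0,0.2],1]
    - [[-0.06,-0.45,0],[0,0,0.38],1]
    - [[-0.06,-0.45,0],[0,0,0.56],1]
    - [[-0.06,-0.45,0],[0,0,0.74],1]
    - [[-0.06,-0.45,0],[0,0,0.9],1]
    - [[-0.06,-0.45,0],[0,0,1],1]
    - [[-0.06,-0.45,0],[0,0,1],1]
    - [[-0.06,-0.45,0],[0,0,1],1]

```text
t: 39.4
tcp_pos: [0.5162, -0.012, 0.1163]
tool_rot: [-0.0, 1.0, 0.001, -0.0]
force: [0.3, -0.7, 0.4]
grip_width: 0.0405
finger_force: 30.0
```

```bash
python3 - <<'E'
from h import *
print(manip.state()["tcp_pos"],manip.state()["grip_width"]); to(.5403,.0900,.0255,0)
E
```

```text
[ 0.51620834 -0.01198218  0.11634817] 0.04048407262015246
shift [ 0.0812 -0.3397  0.3028] turn [-0.      0.      0.0033]
```

Emit:
move_arm:
  targets:
    - [[0.05,-0.16,0],[0,0,0],1]
    - [[0.081,-0.32,0],[0,0,0],1]
    - [[0.081,-0.341,0],[0,0,0],1]
    - [[0.081,-0.341,0.04],[0,0,0],1]
    - [[0.081,-0.341,0.12],[0,0,0],1]
    - [[0.081,-0.341,0.2],[0,0,0],1]
    - [[0.081,-0.341,0.26],[0,0,0],1]
    - [[0.081,-0.341,0.295],[0,0,0],1]
    - [[0.081,-0.341,0.303],[0,0,0],1]
    - [[0.081,-0.341,0.303],[0,0,0],1]
    - [[0.081,-0.341,0.303],[0,0,0],1]

```text
t: 40.5
tcp_pos: [0.541, 0.0901, 0.0263]
tool_rot: [-0.0, 1.0, -0.0, 0.001]
force: [-0.5, -0.4, -0.3]
grip_width: 0.0406
finger_force: 30.0
```

```bash
python3 - <<'E'
from h import *
print(manip.state()["tcp_pos"]); to(.5403,.0902,.0175,0)
E
```

```text
[0.54099428 0.09013306 0.02631755]
shift [-0.0023 -0.0002  0.0294] turn [-0.0002 -0.0015 -0.    ]
```

Emit:
move_arm:
  targets:
    - [[-0.002,0,0.01],[0,0,0],1]
    - [[-0.002,0,0.018],[0,0,0],1]
    - [[-0.002,0,0.024],[0,0,0],1]
    - [[-0.002,0,0.028],[0,0,0],1]
    - [[-0.002,0,0.028],[0,0,0],1]
    - [[-0.002,0,0.028],[0,0,0],1]

```text
t: 41.1
tcp_pos: [0.5399, 0.0904, 0.0173]
tool_rot: [0.0, 1.0, 0.0, -0.0]
force: [-2.3, -0.8, 5.1]
grip_width: 0.0406
finger_force: 30.0
```

Emit:
move_arm:
  targets:
    - [[0,0,0],[0,0,0],-0.2]
    - [[0,0,0],[0,0,0],-0.3]
    - [[0,0,0],[0,0,0],-0.3]
    - [[0,0,0],[0,0,0],-0.3]
    - [[0,0,-0.1],[0,0,0],-0.3]
    - [[0,0,-0.25],[0,0,0],-0.3]
    - [[0,0,-0.35],[0,0,0],-0.3]
    - [[-0.1,0.16,-0.35],[0,0,0],-1]
    - [[-0.1,0.32,-0.35],[0,0,0],-1]
    - [[-0.1,0.48,-0.35],[0,0,0],-1]
    - [[-0.1,0.5,-0.35],[0,0,0],-1]
    - [[-0.1,0.5,-0.35],[0,0,0],-1]

```text
t: 42.3
tcp_pos: [0.5098, -0.0609, 0.122]
tool_rot: [-0.0, 1.0, -0.001, 0.0]
force: [0.8, 0.4, -0.4]
grip_width: 0.0923
finger_force: 0.0
```

```bash
python3 - <<'E'
from h import *
print(manip.state()["tcp_pos"]);to(.6458,-.1157,.068,45)
d=img("top"); 
for u in(147,210,241): print(circ(d,u,222,.025,[.021,.02]))
for u,v in((316,243),(347,236),(376,236)): print("ring",circ(d,u,v,.022,[.026]))
E
```

```text
[ 0.50983437 -0.06091375  0.12202717]
shift [0.4537 0.1814 0.1801] turn [-0.0000e+00 -1.0000e-04 -1.0034e+00]
(np.float32(52.776516), array([0.54580984, 0.32781939, 0.025     ]), 0.02)
(np.float32(43.610554), array([0.54256091, 0.16964069, 0.025     ]), 0.02)
(np.float32(36.725166), array([0.5417121 , 0.09084373, 0.025     ]), 0.02)
ring (np.float32(15.169949), array([ 0.49210962, -0.10353778,  0.022     ]), 0.026)
ring (np.float32(6.284234), array([ 0.49142057, -0.16983745,  0.022     ]), 0.026)
ring (np.float32(28.062487), array([ 0.5021928 , -0.25548488,  0.022     ]), 0.026)
```

All three medallions are placed. Now I'll fetch ring 4.

Emit:
move_arm:
  targets:
    - [[0.1,0.05,0],[0,0,-0.18],-1]
    - [[0.2,0.1,0],[0,0,-0.36],-1]
    - [[0.3,0.15,0.04],[0,0,-0.54],-1]
    - [[0.4,0.18,0.08],[0,0,-0.72],-1]
    - [[0.453,0.185,0.12],[0,0,-0.9],-1]
    - [[0.453,0.185,0.15],[0,0,-1],-1]
    - [[0.453,0.185,0.18],[0,0,-1],-1]
    - [[0.453,0.185,0.18],[0,0,-1],-1]
    - [[0.453,0.185,0.18],[0,0,-1],-1]

```text
t: 43.25
tcp_pos: [0.6458, -0.1144, 0.0683]
tool_rot: [0.0, 0.924, 0.382, 0.0]
force: [-0.7, -0.5, -0.0]
grip_width: 0.0931
finger_force: 0.0
```

```bash
python3 - <<'E'
from h import *
print(manip.state()["tcp_pos"]);to(.6456,-.1159,.0165,45)
E
```

```text
[ 0.64582113 -0.11435637  0.06833512]
shift [-0.0042  0.0031  0.1728] turn [ 0.0001 -0.0001 -0.0015]
```

Emit:
move_arm:
  targets:
    - [[-0.004,0.003,0.03],[0,0,0],-1]
    - [[-0.004,0.003,0.08],[0,0,0],-1]
    - [[-0.004,0.003,0.13],[0,0,0],-1]
    - [[-0.004,0.003,0.17],[0,0,0],-1]
    - [[-0.004,0.003,0.17],[0,0,0],-1]
    - [[-0.004,0.003,0.17],[0,0,0],1]
    - [[-0.004,0.003,0.17],[0,0,0],1]
    - [[-0.004,0.003,0.17],[0,0,0],1]
    - [[-0.004,0.003,0.17],[0,0,0],1]
    - [[-0.004,0.003,0.17],[0,0,0],1]
    - [[-0.004,0.003,0.17],[0,0,0],1]
    - [[-0.004,0.003,0.17],[0,0,0],1]

```text
t: 44.45
tcp_pos: [0.6457, -0.1166, 0.0173]
tool_rot: [0.0, 0.924, 0.383, 0.0]
force: [-0.7, -0.0, 2.2]
grip_width: 0.0515
finger_force: 30.0
```

```bash
python3 - <<'E'
from h import *
s=manip.state();print(s["tcp_pos"],s["grip_width"],s["finger_force"]);z=s["tcp_pos"][2]-.008
to(.4885,-.3265,z,45)
E
```

```text
[ 0.64570845 -0.11664972  0.01726675] 0.051478480342144056 30.000383290462196
shift [-0.8652  0.124   0.0265] turn [ 0.0002 -0.0002  0.0001]
```

Emit:
move_arm:
  targets:
    - [[0,0,-0.1],[0,0,0],1]
    - [[0,0,-0.18],[0,0,0],1]
    - [[-0.15,0.03,-0.18],[0,0,0],1]
    - [[-0.3,0.05,-0.18],[0,0,0],1]
    - [[-0.45,0.07,-0.18],[0,0,0],1]
    - [[-0.6,0.1,-0.18],[0,0,0],1]
    - [[-0.75,0.12,-0.18],[0,0,0],1]
    - [[-0.865,0.124,-0.18],[0,0,0],1]
    - [[-0.865,0.124,-0.12],[0,0,0],1]
    - [[-0.865,0.124,-0.06],[0,0,0],1]
    - [[-0.865,0.124,-0.02],[0,0,0],1]
    - [[-0.865,0.124,0],[0,0,0],1]

```text
t: 45.65
tcp_pos: [0.4881, -0.3261, 0.0158]
tool_rot: [-0.001, 0.924, 0.383, -0.0]
force: [0.3, 0.6, -0.1]
grip_width: 0.0511
finger_force: 30.0
```

Emit:
move_arm:
  targets:
    - [[0,0,0.01],[0,0,0],1]
    - [[0,0,0.02],[0,0,0],1]
    - [[0,0,0.024],[0,0,0],1]
    - [[0,0,0.024],[0,0,0],-1]
    - [[0,0,0.024],[0,0,0],-1]
    - [[0,0,0.024],[0,0,0],-1]
    - [[0,0,0.024],[0,0,0],-1]
    - [[0,0,-0.08],[0,0,0],-1]
    - [[0,0,-0.2],[0,0,0],-1]
    - [[0,0,-0.35],[0,0,0],-1]
    - [[0,0,-0.5],[0,0,0],-1]
    - [[0,0,-0.6],[0,0,0],-1]

```text
t: 46.85
tcp_pos: [0.4888, -0.3267, 0.2008]
tool_rot: [0.001, 0.924, 0.383, 0.001]
force: [-0.1, 0.2, -0.5]
grip_width: 0.0926
finger_force: 0.0
```

```bash
python3 - <<'E'
from h import *
s=manip.state();print(s["tcp_pos"],s["qpos"])
to(.49,-.05,.22,0)
E
```

```text
[ 0.48875075 -0.32668768  0.20079857] [-6.32608815e-01 -7.03211566e-02  1.65985805e+00  1.52889015e-05
  1.54888015e+00  1.52748880e-01]
shift [ 0.6552 -0.649  -0.0657] turn [ 0.0035 -0.0022  1.0001]
```

Ring 4 is back on the mat. For the lid, I'll shut the fingers and push on the lid's outer face from behind, on the right-hand part at y≈0.125, where there is free space.

Emit:
move_arm:
  targets:
    - [[0.1,-0.1,-0.066],[0,0,0.15],1]
    - [[0.2,-0.2,-0.066],[0,0,0.3],1]
    - [[0.3,-0.3,-0.066],[0,0,0.45],1]
    - [[0.4,-0.4,-0.066],[0,0,0.6],1]
    - [[0.5,-0.5,-0.066],[0,0,0.75],1]
    - [[0.6,-0.6,-0.066],[0,0,0.9],1]
    - [[0.655,-0.65,-0.066],[0,0,1],1]
    - [[0.655,-0.65,-0.066],[0,0,1],1]
    - [[0.655,-0.65,-0.066],[0,0,1],1]
    - [[0.655,-0.65,-0.066],[0,0,1],1]

```text
t: 47.85
tcp_pos: [0.4895, -0.0503, 0.2168]
tool_rot: [0.0, 1.0, 0.0, -0.0]
force: [-0.9, 1.0, -0.4]
grip_width: 0.0176
finger_force: 0.0
```

```bash
python3 - <<'E'
from h import *
s=manip.state();print(s["tcp_pos"],s["grip_width"]); to(.665,.125,.2,0)
d=img("top"); crop(d,95,120,295,270,4,"pics/l.png")
for u,v in((316,243),(347,236),(376,236),(406,239)): print("ring",circ(d,u,v,.022,[.026]))
for th in(1.65,1.75,1.85):
  c,sn=np.cos(th),np.sin(th); E=[.593-.1*c+.022*sn,.209,.0165+.1*sn+.022*c]
  print(th,E,(w2p(d,E)-[95,120]+.5)*4)
E
```

```text
[ 0.48949302 -0.0503048   0.21684088] 0.017609181138772516
shift [ 0.5854 -0.584   0.056 ] turn [0.0002 0.0001 0.0007]
ring (np.float32(1.0073242), array([ 0.47710962, -0.08753778,  0.022     ]), 0.026)
ring (np.float32(7.827257), array([ 0.51542057, -0.18683745,  0.022     ]), 0.026)
ring (np.float32(17.228813), array([ 0.5036928 , -0.24898488,  0.022     ]), 0.026)
ring (np.float32(9.053345), array([ 0.49887845, -0.32559232,  0.022     ]), 0.026)
1.65 [np.float64(0.6228431195066596), 0.209, np.float64(0.11444584329164374)] [364.65044104 261.62116447]
1.75 [np.float64(0.6324722963961759), 0.209, np.float64(0.11097718146310488)] [366.20329527 246.57000871]
1.85 [np.float64(0.6417070791479079), 0.209, np.float64(0.10656453486739072)] [368.097007   232.67407189]
```

View pics/l.png

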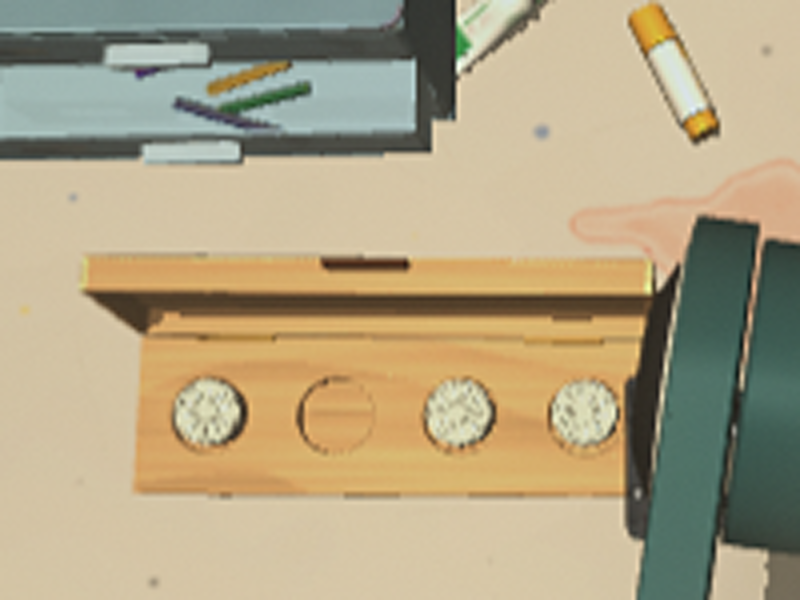

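The three medallions are in pockets 1, 3 and 4 at crop (208,412), (459,412) and (584,411). The lid's edge at row 256 gives about 1.68 rad. Behind the lid's right part it is free; the drawer ends at column 430 and the glue stick is near (670,70).

Emit:
move_arm:
  targets:
    - [[0.12,-0.1,0],[0,0,0],1]
    - [[0.24,-0.2,0],[0,0,0],1]
    - [[0.36,-0.3,0],[0,0,0],1]
    - [[0.48,-0.42,0],[0,0,0],1]
    - [[0.57,-0.53,0],[0,0,0],1]
    - [[0.57,-0.584,0],[0,0,0],1]
    - [[0.57,-0.584,0],[0,0,0],1]
    - [[0.57,-0.584,0.1],[0,0,0],1]
    - [[0.57,-0.584,0.22],[0,0,0],1]
    - [[0.57,-0.584,0.34],[0,0,0],1]
    - [[0.57,-0.584,0.39],[0,0,0],1]
    - [[0.57,-0.584,0.39],[0,0,0],1]

```text
t: 49.1
tcp_pos: [0.6594, 0.1243, 0.0982]
tool_rot: [0.0, 1.0, -0.0, -0.001]
force: [-0.1, 0.2, 0.6]
grip_width: 0.0006
finger_force: 0.0
```

```bash
cat >> h.py <<'E'
def lid(ths,w=.008,s=.085,dz=0):
    for th in ths:
        c,n=np.cos(th),np.sin(th)
        p=[.592-s*c+(.022+w*n)*n,None,.0165+s*n+(.022+w*n)*c+dz]
        t=manip.state()["tcp_pos"]; print(round(th,2),np.round([p[0],p[2]],4),mv(p[0]-t[0],.125-t[1],p[2]-t[2]))
E
python3 - <<'E'
from h import *
s=manip.state();print(s["tcp_pos"],s["grip_width"])
lid(np.arange(1.7,.55,-.1))
E
```

```text
[0.65944491 0.12426488 0.09823398] 0.000611417504306746
1.7 [0.6326 0.0969] [-0.0894 -0.0024  0.0046]
1.6 [0.6245 0.1006] [-0.1166 -0.0023 -0.0075]
1.5 [0.6159 0.1034] [-0.1452 -0.0023 -0.0168]
1.4 [0.607  0.1053] [-0.1749 -0.0023 -0.0232]
1.3 [0.5979 0.1063] [-0.2053 -0.0023 -0.0265]
1.2 [0.5887 0.1064] [-0.2361 -0.0022 -0.0265]
1.1 [0.5794 0.1055] [-0.2669 -0.0022 -0.0233]
1.0 [0.5703 0.1035] [-0.2974 -0.0022 -0.0168]
0.9 [0.5613 0.1007] [-0.3272 -0.0022 -0.0071]
0.8 [0.5527 0.0968] [-0.3559 -0.0021  0.0058]
0.7 [0.5445 0.092 ] [-0.3832 -0.0021  0.0218]
0.6 [0.5368 0.0864] [-0.4086 -0.0021  0.0407]
```

Emit:
move_arm:
  targets:
    - [[-0.05,0,0],[0,0,0],1]
    - [[-0.09,0,0],[0,0,0],1]
    - [[-0.117,0,-0.007],[0,0,0],1]
    - [[-0.145,0,-0.017],[0,0,0],1]
    - [[-0.175,0,-0.023],[0,0,0],1]
    - [[-0.205,0,-0.027],[0,0,0],1]
    - [[-0.236,0,-0.027],[0,0,0],1]
    - [[-0.267,0,-0.023],[0,0,0],1]
    - [[-0.297,0,-0.017],[0,0,0],1]
    - [[-0.312,0,-0.012],[0,0,0],1]
    - [[-0.312,0,-0.012],[0,0,0],1]

```text
t: 50.2
tcp_pos: [0.5662, 0.1256, 0.1032]
tool_rot: [0.0, 1.0, 0.0, -0.0]
force: [-1.2, 1.5, -0.3]
grip_width: 0.0
finger_force: 0.0
```

```bash
python3 - <<'E'
from h import *
s=manip.state();print(s["tcp_pos"],s["force"])
lid(np.arange(.9,-.01,-.08)); lid([0],dz=-.002)
E
```

```text
[0.56615536 0.12558064 0.10319631] [-1.1676058   1.45872425 -0.30841193]
0.9 [0.5613 0.1007] [-0.0162  0.0019  0.0085]
0.82 [0.5544 0.0976] [-0.0393  0.0019  0.0185]
0.74 [0.5477 0.094 ] [-0.0615  0.0019  0.0305]
0.66 [0.5413 0.0899] [-0.0827  0.0019  0.0445]
0.58 [0.5354 0.0852] [-0.1026  0.0019  0.0602]
0.5 [0.5298 0.0799] [-0.1212  0.0019  0.0776]
0.42 [0.5247 0.0742] [-0.1382  0.0019  0.0966]
0.34 [0.5201 0.0681] [-0.1535  0.0019  0.1171]
0.26 [0.516  0.0616] [-0.167   0.0019  0.1388]
0.18 [0.5126 0.0548] [-0.1785  0.0019  0.1615]
0.1 [0.5097 0.0477] [-0.1881  0.0019  0.1852]
0.02 [0.5075 0.0404] [-0.1955  0.0019  0.2096]
0 [0.507  0.0365] [-0.1971  0.0019  0.2224]
```

Emit:
move_arm:
  targets:
    - [[-0.016,0,0.0085],[0,0,0],1]
    - [[-0.039,0,0.0185],[0,0,0],1]
    - [[-0.0615,0,0.0305],[0,0,0],1]
    - [[-0.083,0,0.0445],[0,0,0],1]
    - [[-0.103,0,0.06],[0,0,0],1]
    - [[-0.112,0,0.069],[0,0,0],1]
    - [[-0.121,0,0.0776],[0,0,0],1]
    - [[-0.13,0,0.087],[0,0,0],1]
    - [[-0.138,0,0.0966],[0,0,0],1]
    - [[-0.146,0,0.107],[0,0,0],1]
    - [[-0.1535,0,0.117],[0,0,0],1]
    - [[-0.1535,0,0.117],[0,0,0],1]

```text
t: 51.4
tcp_pos: [0.5204, 0.1255, 0.0678]
tool_rot: [0.0, 1.0, 0.0, -0.0]
force: [-0.3, 0.9, 0.1]
grip_width: 0.0004
finger_force: 0.0
```

```bash
python3 - <<'E'
from h import *
s=manip.state();print(s["tcp_pos"],s["force"])
lid([.3,.26,.22,.18,.14,.1,.06,.02]); lid([0],dz=-.002)
E
```

```text
[0.52038722 0.12550385 0.06781754] [-0.28550014  0.86327775  0.05174771]
0.3 [0.518  0.0649] [-0.008   0.0017  0.0097]
0.26 [0.516  0.0616] [-0.0145  0.0017  0.0207]
0.22 [0.5142 0.0582] [-0.0205  0.0017  0.032 ]
0.18 [0.5126 0.0548] [-0.026   0.0017  0.0435]
0.14 [0.5111 0.0513] [-0.0311  0.0017  0.0552]
0.1 [0.5097 0.0477] [-0.0356  0.0017  0.0672]
0.06 [0.5085 0.044 ] [-0.0396  0.0017  0.0793]
0.02 [0.5075 0.0404] [-0.043   0.0017  0.0916]
0 [0.507  0.0365] [-0.0445  0.0017  0.1044]
```

Emit:
move_arm:
  targets:
    - [[-0.008,0,0.0097],[0,0,0],1]
    - [[-0.0145,0,0.0207],[0,0,0],1]
    - [[-0.0205,0,0.032],[0,0,0],1]
    - [[-0.026,0,0.0435],[0,0,0],1]
    - [[-0.031,0,0.055],[0,0,0],1]
    - [[-0.0356,0,0.067],[0,0,0],1]
    - [[-0.04,0,0.079],[0,0,0],1]
    - [[-0.043,0,0.09],[0,0,0],1]
    - [[-0.0445,0,0.098],[0,0,0],1]
    - [[-0.0445,0,0.102],[0,0,0],1]
    - [[-0.0445,0,0.102],[0,0,0],1]

```text
t: 52.5
tcp_pos: [0.5074, 0.1256, 0.0386]
tool_rot: [0.0, 1.0, 0.0, -0.0]
force: [-8.9, -2.3, 13.8]
grip_width: 0.0005
finger_force: 7.1
```

The tip stopped at z = 0.0386 with 14 N; the shut lid's top is 0.0385. I'll retreat and check the rings.

Emit:
move_arm:
  targets:
    - [[0,0,-0.03],[0,0,0],1]
    - [[0,0,-0.15],[0,0,0],1]
    - [[0,0,-0.3],[0,0,0],1]
    - [[0,0,-0.45],[0,0,0],1]
    - [[-0.1,-0.16,-0.5],[0,0,0],1]
    - [[-0.2,-0.32,-0.5],[0,0,0],1]
    - [[-0.2,-0.48,-0.5],[0,0,0],1]
    - [[-0.2,-0.64,-0.5],[0,0,0],1]
    - [[-0.2,-0.7,-0.5],[0,0,0],1]
    - [[-0.2,-0.7,-0.5],[0,0,0],1]

```text
t: 53.5
tcp_pos: [0.4468, 0.3384, 0.1875]
tool_rot: [-0.0, 1.0, 0.002, -0.0]
force: [0.2, -0.1, 0.0]
grip_width: 0.0007
finger_force: 0.0
```

```bash
python3 - <<'E'
from h import *
d=img("top"); crop(d,95,120,445,320,2.28,"pics/m.png")
for u,v in((316,243),(347,236),(376,236),(406,239)): print("ring",circ(d,u,v,.022,[.026]))
E
```

```text
ring (np.float32(30.434639), array([ 0.48460962, -0.10253778,  0.022     ]), 0.026)
ring (np.float32(35.48653), array([ 0.50192057, -0.18033745,  0.022     ]), 0.026)
ring (np.float32(38.799603), array([ 0.5026928 , -0.25398488,  0.022     ]), 0.026)
ring (np.float32(8.399889), array([ 0.49887845, -0.32509232,  0.022     ]), 0.026)
```

View pics/m.png

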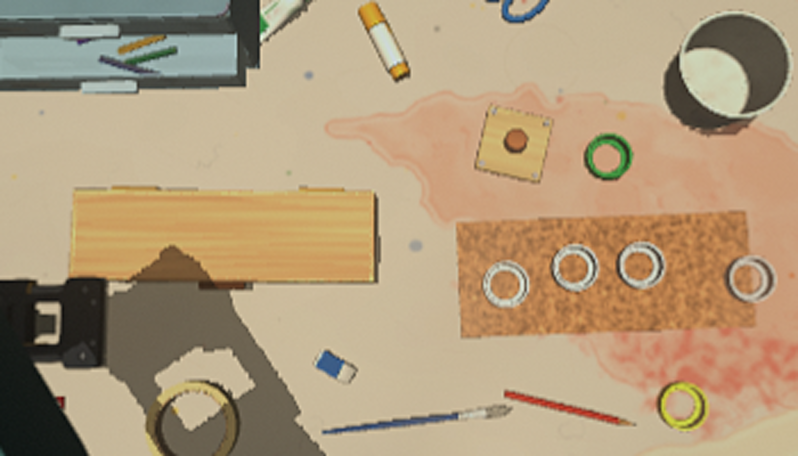

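The lid is shut flush, at crop (225,236). Ring 4 has been knocked aside to (750,279), right on the mat's edge, so I'll bring it back.

```bash
python3 - <<'E'
from h import *
d=img("top")
u,v=95+750/2.28-.3,120+279/2.28-.3
print(u,v,p2w(d,u,v,.021),circ(d,u,v,.021,[.026]))
print("mat edge",p2w(d,95+746/2.28-.3,120+211/2.28-.3,.002),p2w(d,95+755/2.28-.3,120+325/2.28-.3,.002))
to(.42,0.04,.19,45)
E
```

```text
423.64736842105265 242.06842105263158 [ 0.48498226 -0.37080017  0.021     ] (np.float32(22.719822), array([ 0.48498226, -0.36830017,  0.021     ]), 0.026)
mat edge [ 0.56302942 -0.37851837  0.002     ] [ 0.43439657 -0.38017378  0.002     ]
shift [-0.0921  0.9858 -0.0076] turn [ 4.000e-04  8.000e-04 -9.984e-01]
```

Emit:
move_arm:
  targets:
    - [[-0.09,0.15,0],[0,0,-0.15],-1]
    - [[-0.09,0.3,0],[0,0,-0.3],-1]
    - [[-0.09,0.45,0],[0,0,-0.45],-1]
    - [[-0.09,0.6,0],[0,0,-0.6],-1]
    - [[-0.09,0.75,0],[0,0,-0.75],-1]
    - [[-0.09,0.9,0],[0,0,-0.9],-1]
    - [[-0.09,1,0],[0,0,-1],-1]
    - [[-0.09,1,0],[0,0,-1],-1]
    - [[-0.09,1,0],[0,0,-1],-1]

```text
t: 54.5
tcp_pos: [0.4202, 0.0345, 0.1879]
tool_rot: [0.0, 0.925, 0.381, 0.0]
force: [0.6, -0.2, 0.9]
grip_width: 0.068
finger_force: 0.0
```

```bash
python3 - <<'E'
from h import *
print(manip.state()["tcp_pos"]);to(.485,-.368,.08,45)
E
```

```text
[0.42023614 0.03452123 0.18794232]
shift [-0.7918  1.1045  0.3598] turn [ 0.0005 -0.0007 -0.0051]
```

Emit:
move_arm:
  targets:
    - [[-0.09,0.12,0],[0,0,0],-1]
    - [[-0.18,0.24,0],[0,0,0],-1]
    - [[-0.27,0.36,0],[0,0,0],-1]
    - [[-0.36,0.48,0],[0,0,0],-1]
    - [[-0.45,0.6,0],[0,0,0],-1]
    - [[-0.54,0.72,0],[0,0,0],-1]
    - [[-0.63,0.84,0],[0,0,0],-1]
    - [[-0.72,0.96,0],[0,0,0],-1]
    - [[-0.792,1,0],[0,0,0],-1]
    - [[-0.792,1,0],[0,0,0],-1]

```text
t: 55.5
tcp_pos: [0.4644, -0.3462, 0.187]
tool_rot: [-0.0, 0.924, 0.381, -0.0]
force: [0.3, 0.3, 0.1]
grip_width: 0.0932
finger_force: 0.0
```

```bash
python3 - <<'E'
from h import *
print(manip.state()["tcp_pos"]);to(.485,-.368,.0085,45)
E
```

```text
[ 0.46443729 -0.34619473  0.18699191]
shift [-0.0024  0.1006  0.5949] turn [-0.0015  0.0006 -0.0035]
```

Emit:
move_arm:
  targets:
    - [[-0.002,0.1,0.1],[0,0,0],-1]
    - [[-0.002,0.1,0.23],[0,0,0],-1]
    - [[-0.002,0.1,0.36],[0,0,0],-1]
    - [[-0.002,0.1,0.45],[0,0,0],-1]
    - [[-0.002,0.1,0.53],[0,0,0],-1]
    - [[-0.002,0.1,0.57],[0,0,0],-1]
    - [[-0.002,0.1,0.59],[0,0,0],-1]
    - [[-0.002,0.1,0.59],[0,0,0],1]
    - [[-0.002,0.1,0.59],[0,0,0],1]
    - [[-0.002,0.1,0.59],[0,0,0],1]
    - [[-0.002,0.1,0.59],[0,0,0],1]
    - [[-0.002,0.1,0.59],[0,0,0],1]

```text
t: 56.7
tcp_pos: [0.4856, -0.3665, 0.0113]
tool_rot: [0.0, 0.924, 0.383, 0.0]
force: [-0.1, -0.1, 0.8]
grip_width: 0.0572
finger_force: 0.5
```

Emit:
move_arm:
  targets:
    - [[0,0,0],[0,0,0],1]
    - [[0,0,0],[0,0,0],1]
    - [[0,0,0],[0,0,0],1]

```text
t: 57.0
tcp_pos: [0.4856, -0.3665, 0.0112]
tool_rot: [0.0, 0.924, 0.383, 0.0]
force: [0.9, -0.6, 5.6]
grip_width: 0.0513
finger_force: 30.0
```

```bash
python3 - <<'E'
from h import *
z=manip.state()["tcp_pos"];print(z);to(.487,-.330,z[2],45)
E
```

```text
[ 0.4856214  -0.36647145  0.01118545]
shift [ 0.0892 -0.0827 -0.0001] turn [ 0.001  -0.     -0.0001]
```

Emit:
move_arm:
  targets:
    - [[0,0,-0.03],[0,0,0],1]
    - [[0,0,-0.06],[0,0,0],1]
    - [[0.045,-0.04,-0.06],[0,0,0],1]
    - [[0.089,-0.083,-0.06],[0,0,0],1]
    - [[0.089,-0.083,-0.03],[0,0,0],1]
    - [[0.089,-0.083,-0.01],[0,0,0],1]
    - [[0.089,-0.083,-0.001],[0,0,0],1]
    - [[0.089,-0.083,-0.001],[0,0,0],1]
    - [[0.089,-0.083,-0.001],[0,0,0],-1]
    - [[0.089,-0.083,-0.001],[0,0,0],-1]
    - [[0.089,-0.083,-0.001],[0,0,0],-1]
    - [[0.089,-0.083,-0.001],[0,0,0],-1]

```text
t: 58.2
tcp_pos: [0.4866, -0.3298, 0.0108]
tool_rot: [-0.0, 0.924, 0.383, -0.0]
force: [-0.3, -0.0, -0.4]
grip_width: 0.0791
finger_force: 0.0
```

Emit:
move_arm:
  targets:
    - [[0,0,-0.05],[0,0,0],-1]
    - [[0,0,-0.15],[0,0,0],-1]
    - [[0,0,-0.3],[0,0,0],-1]
    - [[0,0,-0.45],[0,0,0],-1]
    - [[0,0,-0.6],[0,0,0],-1]
    - [[-0.16,0,-0.65],[0,0,0],-1]
    - [[-0.32,0,-0.65],[0,0,0],-1]
    - [[-0.48,0,-0.65],[0,0,0],-1]
    - [[-0.64,0.1,-0.65],[0,0,0],-1]
    - [[-0.8,0.2,-0.65],[0,0,0],-1]
    - [[-0.8,0.3,-0.65],[0,0,0],-1]
    - [[-0.8,0.3,-0.65],[0,0,0],-1]

```text
t: 59.4
tcp_pos: [0.3806, -0.5661, 0.2053]
tool_rot: [-0.001, 0.924, 0.382, -0.0]
force: [0.9, 1.1, -0.9]
grip_width: 0.0929
finger_force: 0.0
```

```bash
python3 - <<'E'
from h import *
print(manip.state()["tcp_pos"])
for n in("top","scene"):
  d=img(n)
  for p in((.4846,-.1025),(.5019,-.1803),(.5027,-.254),(.487,-.330)):
    u,v=w2p(d,[*p,.022]); print(n,circ(d,u,v,.022,[.026]))
E
```

```text
[ 0.38059769 -0.56607911  0.20529183]
top (np.float32(28.917955), array([ 0.4846, -0.1025,  0.022 ]), 0.026)
top (np.float32(33.58058), array([ 0.5024, -0.1803,  0.022 ]), 0.026)
top (np.float32(36.64849), array([ 0.5032, -0.254 ,  0.022 ]), 0.026)
top (np.float32(33.17414), array([ 0.4835, -0.334 ,  0.022 ]), 0.026)
scene (np.float32(11.845066), array([ 0.4751, -0.113 ,  0.022 ]), 0.026)
scene (np.float32(10.821873), array([ 0.4924, -0.1898,  0.022 ]), 0.026)
scene (np.float32(10.792969), array([ 0.4927, -0.264 ,  0.022 ]), 0.026)
scene (np.float32(12.108019), array([ 0.475, -0.342,  0.022]), 0.026)
```

All four rings are well inside the mat, by the top view's strong fits. The lid is shut and the arm is clear.

```bash
python3 -c "
from workcell import manip
print(manip.hand_in())"
```

```text
the job is handed in; nothing more can be done
None
```

I handed the job in at about 59 s of the 210 s: medallions 1, 3 and 4 lie in pockets 1, 3 and 4 (mould 2 was not poured), all four rings stand on the mat (ring 4 was knocked to its edge and I put it back), and the lid is shut; the hand-in returned no verdict.

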